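# Refill the guest's soap box with the bar that matches the sample

### The arm

A 6-joint arm with a two-finger parallel gripper is mounted at the origin on the work surface. World frame = base frame: x ahead of the robot, y to its left, z up, the work surface at z = 0. Lengths are in m, angles in degrees, forces in N, time in s.
With the tool pointing down it reaches from about 0.4 to 0.825 m from the base axis. Payload 7 kg.
Tool frame: the origin (TCP) lies midway between the tips of the shut fingers; the grasp point (between the pads) lies r.grasp_offset behind it (r.grasp_offset is the distance from the TCP to the grasp point, in m); x points along the fingers, z is the direction in which the jaws open and shut, and the axes are right-handed (so a half turn about x gives the same grasp; the last joint's range is limited). The gripper opens to 88 mm and grips with 3 to 60 N. Pads are 19 mm wide; open, the fingers measure 130 mm over their backs; the gripper's body (78 mm by 193 mm) begins 47 mm behind the grasp point.
Start: joints at [-49.784, 20.546, 0.682, 0, -70.136, -16.507], TCP at [0.271, -0.618, 0.227] pointing down, gripper open.
Joint ranges: [-176.03, 176.03], [-82.01, 121.73], [-58.28, 71.71], [-173.87, 95.51], [-174.79, -0.11], [-173.66, 173.66]. Speed limits (degrees/s): [136.94, 136.94, 172.46, 180, 180, 180].

### API

Orientations are given as [roll, pitch, yaw] about the fixed x, y, z axes, in that order (R = Rz(yaw) Ry(pitch) Rx(roll)).
In Python, from plant import readout, vision, close_job, r gives the robot as it stands.
- The arm moves only by the shell command python3 -m handwheel 'ROWS' [OPENING] [FORCE]. ROWS is JSON, a list that holds one entry, the list of rows, each a list of 4 numbers: the shift along the world's x, y, z in units of 40 mm (1.0 is 40 mm), then the turn about the world's z in units of 5 degrees (1.0 is 5 degrees). In form: [[[tx, ty, tz, roll], ...]]. A call has 1 to 8 rows; each row shifts and turns the pose as measured when the row begins; what a row does not reach is not made up. A row lasts 1/10 s, in which the tool goes at most 50 mm and 8.59 degrees, less where a joint would pass 70% of its speed; a pose out of reach is approached as far as the arm can. A call is refused whole if a number of a shift passes 1 or a number of a turn 1, either way. A call with a gripper value outside its range is refused whole. OPENING is the finger opening in mm, from 0 to 87.6, set as the call begins (- or left out, the last holds). The fingers move at their own pace and stop on an object; FORCE is the grip in N (left out, the last holds). Time passes only in rows, so rows that do not move let the fingers close. It gives the time, the measured TCP pose, the force and the opening at its end, in the units of the state.
- readout.get_state(): the state, without advancing time (a new reading comes with each control period).
- vision.capture(name): name is "scene" or "side" or "wrist"; returns the picture (384x512x3 uint8, blue, green, red); there is no depth.
- vision.get_calibration(name): a dict with "intrinsics" (3x3 intrinsics, pixels), "pose" (4x4, takes a point from camera to world coordinates). Camera axes: x right, y up, looking along -z (the intrinsics and any distortion apply to the point x, -y, -z); pixel columns grow to the right and rows downward; lengths in m; the calibration is good to about 2 mm. A picture is of the moment at which its call begins: read the wrist's pose just before it. get_calibration takes no time and is no camera call; for the wrist camera it gives the pose at the moment of the call.
- close_job(): hands the job in, once; it reports no verdict.
The state is a dict: "time_s": time; "joints": joint angles; "qd": joint speeds; "joint_torque": joint torques, N m; "tcp_pos": TCP position; "eef_rot": TCP orientation; "contact_force": force on the tool from outside, world axes, zero at the start; "moment": the same for the moment, N m; "gripper_width": finger opening in m.
Only numpy, scipy, OpenCV 4.12 (cv2) and the standard library are available. Lean on these libraries where they do the work, as an engineer would, in place of code of your own. Each camera call takes 0.05 s, during which the arm holds its last target.

### The job

The guest has left one bar of soap on the round saucer to show which shape they like. Slide open the lid of the dark wooden box, take the bar of that same shape out of the caddy's bins (reaching in at a slant under its carrying handle), lay it flat inside the box without dropping it, and slide the lid fully shut again. Leave the sample, the other bars and everything else where they are.

Things in the scene. Friction and masses are not known exactly. Their poses are not given: they have to be found in the camera images.
- bar_round_c (a point): fresh bar of ivory soap in one of the three bins of the caddy: round disc, 44 mm in diameter, 28 mm high, lying flat. Point: its centre, 14 mm above its underside; its z is up
- bar_square_c (a point): fresh bar of ivory soap in one of the three bins of the caddy: square, 42 x 42 mm in plan, 28 mm high, lying flat. Point: its centre, 14 mm above its underside; its z is up
- bar_oblong_c (a point): fresh bar of ivory soap in one of the three bins of the caddy: oblong, 70 mm (its x) x 40 mm (its y) in plan, 28 mm high, lying flat. Point: its centre, 14 mm above its underside; its z is up
- sample_round_c (a point): ivory bar of exactly the same form (round disc, 44 mm in diameter, 28 mm high). It is the sample if it lies on the saucer; otherwise it lies in the black tray of returned bars and does not matter. Point: its centre, 14 mm up
- sample_square_c (a point): ivory bar of exactly the same form (square, 42 x 42 mm in plan, 28 mm high). It is the sample if it lies on the saucer; otherwise it lies in the black tray of returned bars and does not matter. Point: its centre, 14 mm up
- sample_oblong_c (a point): ivory bar of exactly the same form (oblong, 70 mm (its x) x 40 mm (its y) in plan, 28 mm high). It is the sample if it lies on the saucer; otherwise it lies in the black tray of returned bars and does not matter. Point: its centre, 14 mm up
- saucer_mid (a point): round grey stoneware saucer, 124 mm across, fixed, on the robot's side of the caddy; exactly one of the three sample bars lies on it. Point: centre of its flat floor, 6 mm above the table
- caddy: fixed wooden caddy, 130 (x) x 346 mm (y), +x roughly away from the robot. Origin: underside, below the middle bin. Three bins along its y, centres y = -110, 0, 110 mm; floor 6 mm above the table, dividers (y = +-55) 10 mm above that floor; front (-x) and end walls 22 mm, back wall 45 mm above the table. In each bin lies a fresh bar, within 10 mm of its centre and 0.2 rad; which is where varies
- caddy_handle (a point): middle of the carrying handle: rigid steel bar 12 mm thick along the whole caddy (y), 150 mm above the table, 12 mm beyond (+x) the line of bin centres, on flat uprights at y = +-170 mm. It bars a straight-down approach: reach under it from the robot side, tool leaning back 22 to 40 degrees, closing along y; draw the bar out the same way
- box_floor (a point): dark wooden box, fixed. Point: centre of the floor of its compartment, 6 mm above the table; x points roughly away from the robot, along the travel of the lid. Compartment 132 (x) x 122 mm (y) inside, walls 6 mm thick, top 32 mm above this point; guide rails on the y sides rise 8 mm more. Behind it (+x) a solid deck of the same height over which the lid slides
- lid (a joint): travel of the box's sliding lid: 0 fully shut (rests against a stop), 0.14 m fully open; slides along the box's +x, away from the robot, with about 1.5 N of friction, and stays where it is left. It starts shut or up to 25 mm open
- lid_knob (a point): steel knob in the middle of the lid, upright cylinder 24 mm in diameter, 28 mm tall, its foot on the lid. Point: on its axis, 16 mm above the lid's upper face and 12 mm below the knob's top; about 60 mm above the table; moves with the lid
- mini_a_c (a point): bystander: small white toiletry bottle, 30 mm across, 70 mm tall. Point: its centre
- mini_b_c (a point): bystander: second small white toiletry bottle, 30 mm across, 70 mm tall. Point: its centre
- water_a_c (a point): bystander: clear water bottle, 62 mm across, 190 mm tall. Point: its centre
- water_b_c (a point): bystander: second clear water bottle, 62 mm across, 190 mm tall. Point: its centre
- glass_a_c (a point): bystander: drinking glass, 72 mm across, 95 mm tall. Point: its centre
- glass_b_c (a point): bystander: second drinking glass, 72 mm across, 95 mm tall. Point: its centre
- remote_c (a point): bystander: black remote control, 170 x 45 x 18 mm. Point: its centre
Not all that is in view belongs to the job. What is shaped like the part that bears bar_round_c but pink is not meant.

How it is judged (in metres and radians):
On the way, in this order (a step that is already met when the one before it is completed fails the run):
1. the lid is slid open (at least 100 mm) (value of joint lid above 0.1 m), for 0.2 s.
2. the fresh bar of the sample's shape is lifted out of the caddy (centre over 80 mm above the table) (((horizontal distance between sample_round_c and saucer_mid below 0.04 m and height (world z) of bar_round_c above 0.08 m) or (horizontal distance between sample_square_c and saucer_mid below 0.04 m and height (world z) of bar_square_c above 0.08 m) or (horizontal distance between sample_oblong_c and saucer_mid below 0.04 m and height (world z) of bar_oblong_c above 0.08 m))), for 0.2 s.
3. that bar lies flat on the floor of the box, let go, while the lid is still open (over 60 mm) (value of joint lid above 0.06 m and ((horizontal distance between sample_round_c and saucer_mid below 0.04 m and horizontal distance between bar_round_c and box_floor below 0.064 m and z of bar_round_c in the frame of box_floor below 0.02 m and angle between the z axis of bar_round_c and the z axis of box_floor, either way round below 0.15 rad and contact force between the fingers and bar_round below 0.05 N and linear speed of bar_round below 0.02 m/s) or (horizontal distance between sample_square_c and saucer_mid below 0.04 m and horizontal distance between bar_square_c and box_floor below 0.064 m and z of bar_square_c in the frame of box_floor below 0.02 m and angle between the z axis of bar_square_c and the z axis of box_floor, either way round below 0.15 rad and contact force between the fingers and bar_square below 0.05 N and linear speed of bar_square below 0.02 m/s) or (horizontal distance between sample_oblong_c and saucer_mid below 0.04 m and horizontal distance between bar_oblong_c and box_floor below 0.064 m and z of bar_oblong_c in the frame of box_floor below 0.02 m and angle between the z axis of bar_oblong_c and the z axis of box_floor, either way round below 0.15 rad and contact force between the fingers and bar_oblong below 0.05 N and linear speed of bar_oblong below 0.02 m/s))), for 0.2 s.
4. the lid is shut (value of joint lid below 0.008 m), for 0.2 s.
At the end, for the whole second after the job is handed in: The lid is shut (within 8 mm of its stop); the fresh bar of the same shape as the bar on the saucer lies at rest inside the compartment, flat on its floor (within about 8 degrees); the other two fresh bars are within 30 mm of where they were, the sample bars and all bystanders within 25 mm (value of joint lid below 0.008 m and ((horizontal distance between sample_round_c and saucer_mid below 0.04 m and horizontal distance between bar_round_c and box_floor below 0.064 m and z of bar_round_c in the frame of box_floor below 0.02 m and angle between the z axis of bar_round_c and the z axis of box_floor, either way round below 0.15 rad and linear speed of bar_round below 0.02 m/s) or (horizontal distance between sample_square_c and saucer_mid below 0.04 m and horizontal distance between bar_square_c and box_floor below 0.064 m and z of bar_square_c in the frame of box_floor below 0.02 m and angle between the z axis of bar_square_c and the z axis of box_floor, either way round below 0.15 rad and linear speed of bar_square below 0.02 m/s) or (horizontal distance between sample_oblong_c and saucer_mid below 0.04 m and horizontal distance between bar_oblong_c and box_floor below 0.064 m and z of bar_oblong_c in the frame of box_floor below 0.02 m and angle between the z axis of bar_oblong_c and the z axis of box_floor, either way round below 0.15 rad and linear speed of bar_oblong below 0.02 m/s)) and (horizontal distance between sample_round_c and saucer_mid below 0.04 m or distance of bar_round_c from where it was at the start of the episode below 0.03 m) and (horizontal distance between sample_square_c and saucer_mid below 0.04 m or distance of bar_square_c from where it was at the start of the episode below 0.03 m) and (horizontal distance between sample_oblong_c and saucer_mid below 0.04 m or distance of bar_oblong_c from where it was at the start of the episode below 0.03 m) and distance of each of sample_round_c, sample_square_c, sample_oblong_c, mini_a_c, mini_b_c, water_a_c, water_b_c, glass_a_c, glass_b_c, remote_c from where it was at the start of the episode below 0.025 m); the robot touches nothing.
It fails at once if a fresh bar of another shape than the sample is taken or shifted by more than 30 mm ((not (horizontal distance between sample_round_c and saucer_mid below 0.04 m) and distance of bar_round_c from where it was at the start of the episode above 0.03 m) or (not (horizontal distance between sample_square_c and saucer_mid below 0.04 m) and distance of bar_square_c from where it was at the start of the episode above 0.03 m) or (not (horizontal distance between sample_oblong_c and saucer_mid below 0.04 m) and distance of bar_oblong_c from where it was at the start of the episode above 0.03 m)).
It fails at once if a fresh bar is let fall (over 0.9 m/s while not held, a drop of about 40 mm) ((linear speed of bar_round above 0.9 m/s and contact force between the fingers and bar_round below 0.05 N) or (linear speed of bar_square above 0.9 m/s and contact force between the fingers and bar_square below 0.05 N) or (linear speed of bar_oblong above 0.9 m/s and contact force between the fingers and bar_oblong below 0.05 N)).
It fails at once if a bar on the saucer or in the returns tray is moved by more than 25 mm (distance of any of sample_round_c, sample_square_c, sample_oblong_c from where it was at the start of the episode above 0.025 m).
It fails at once if a bystander (bottle, glass, remote control) is moved by more than 25 mm (distance of any of mini_a_c, mini_b_c, water_a_c, water_b_c, glass_a_c, glass_b_c, remote_c from where it was at the start of the episode above 0.025 m).
It also fails if it takes over 64 s, if anything falls off the work surface, if the arm or the gripper's body presses on something with over 40 N, if the wrist force passes 120 N, or if a joint passes its speed limit or range.

## Working session

There is one attempt and no reset: what is moved stays moved. The work goes in short steps, Python scripts to look and compute and a shell command to move; the robot and the scene stay as the last step left them, time stands still between calls to the robot, and variables do not carry over. Pictures are saved under pics/ and viewed, and the job is handed in when it is done.

```bash
ls -la; mkdir -p pics; python3 - <<'E'
from plant import readout, vision, r
import cv2, numpy as np
s=readout.get_state()
print({k:np.round(v,3).tolist() for k,v in s.items()}); print([a for a in dir(r) if a[0]!='_'], r.grasp_offset)
for n in("scene","side","wrist"):
    c=vision.get_calibration(n); print(n,np.round(c['intrinsics'],1).tolist(),np.round(c['pose'],3).tolist(),c.keys())
    cv2.imwrite(f"pics/{n}0.png",vision.capture(n))
E
```

```text
total 12
drwxr-xr-x  3 agent agent 4096 Dec  7 03:36 .
drwxr-xr-x 23 root  root  4096 Dec  7 03:36 ..
drwxr-xr-x  2 agent agent 4096 Dec  7 03:36 pics
{'time_s': 0.0, 'joints': [-49.783, 20.592, 0.633, -0.022, -70.137, -16.506], 'qd': [0.03, -0.108, -0.071, -0.026, 0.015, -0.003], 'joint_torque': [0.002, -58.271, 29.305, 6.997, 0.007, -0.0], 'tcp_pos': [0.271, -0.618, 0.226], 'eef_rot': [4.562, 89.902, 118.265], 'contact_force': [-0.202, 0.199, 0.515], 'moment': [0.036, 0.01, 0.0], 'gripper_width': 0.087}
['Unreachable', 'grasp_offset'] 0.0188
scene [[407.5, 0.0, 258.8], [0.0, 407.5, 187.9], [0.0, 0.0, 1.0]] [[-0.569, -0.631, 0.527, 1.298], [0.822, -0.426, 0.377, 0.569], [-0.013, 0.648, 0.761, 1.17], [0.0, 0.0, 0.0, 1.0]] dict_keys(['intrinsics', 'pose'])
side [[480.5, 0.0, 260.5], [0.0, 480.5, 186.1], [0.0, 0.0, 1.0]] [[0.998, 0.032, -0.054, 0.506], [-0.06, 0.744, -0.666, -0.932], [0.019, 0.668, 0.744, 1.202], [0.0, 0.0, 0.0, 1.0]] dict_keys(['intrinsics', 'pose'])
wrist [[294.3, 0.0, 255.4], [0.0, 294.3, 187.8], [0.0, 0.0, 1.0]] [[-0.402, -0.882, -0.245, 0.206], [0.916, -0.387, -0.109, -0.646], [0.001, -0.268, 0.963, 0.384], [0.0, 0.0, 0.0, 1.0]] dict_keys(['intrinsics', 'pose'])
```

View pics/scene0.png

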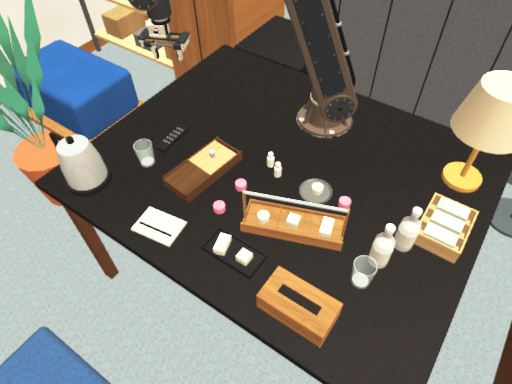

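View pics/side0.png

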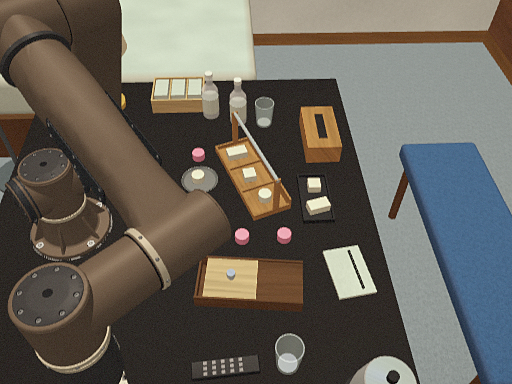

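View pics/wrist0.png

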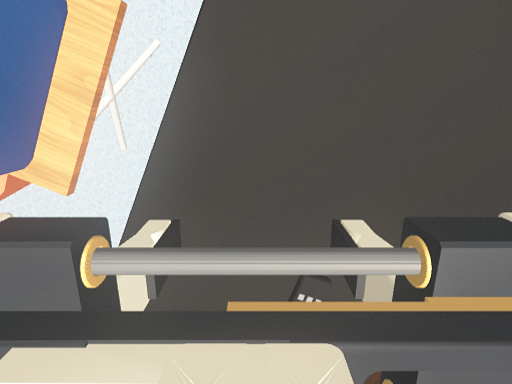

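```bash
python3 - <<'E'
import cv2, numpy as np
a=cv2.imread('pics/scene0.png'); b=cv2.imread('pics/side0.png')
A=cv2.resize(a[170:275,190:360],None,fx=4.5,fy=4.5,interpolation=cv2.INTER_CUBIC)
B=cv2.resize(b[130:230,170:345],None,fx=4.5,fy=4.5,interpolation=cv2.INTER_CUBIC)
cv2.imwrite('pics/ca.png',A);cv2.imwrite('pics/cb.png',B)
B=cv2.resize(b[240:330,180:320],None,fx=5,fy=5,interpolation=cv2.INTER_CUBIC);cv2.imwrite('pics/cc.png',B)
A=cv2.resize(a[120:210,140:260],None,fx=5,fy=5,interpolation=cv2.INTER_CUBIC);cv2.imwrite('pics/cd.png',A)
E
```

```text
(no output)
```

View pics/ca.png

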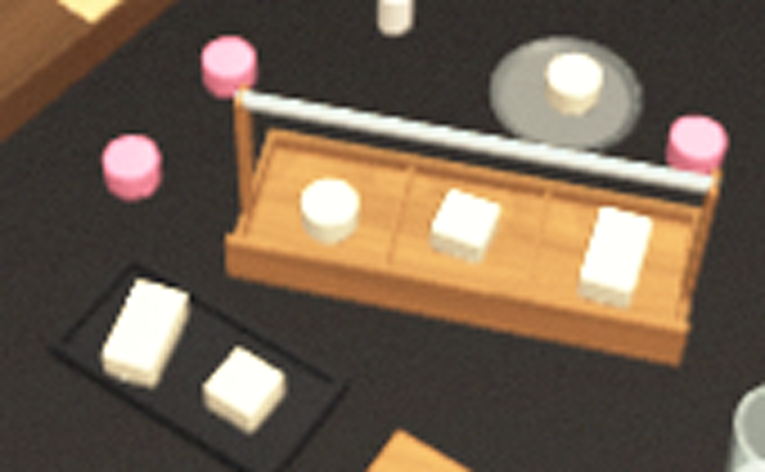

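View pics/cb.png

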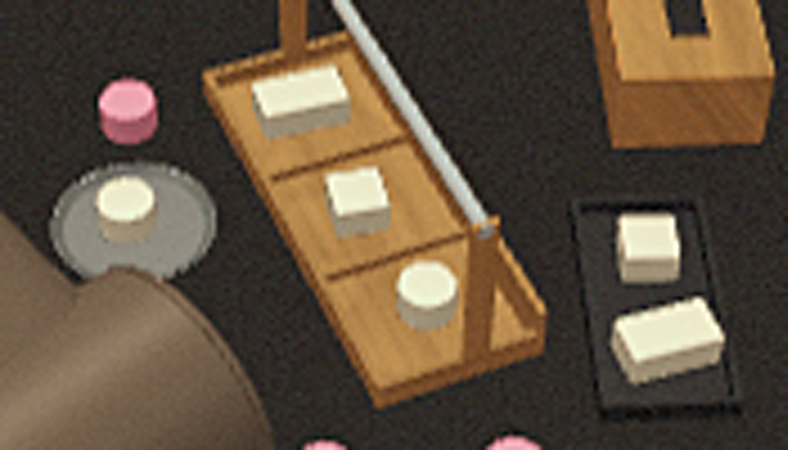

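View pics/cc.png

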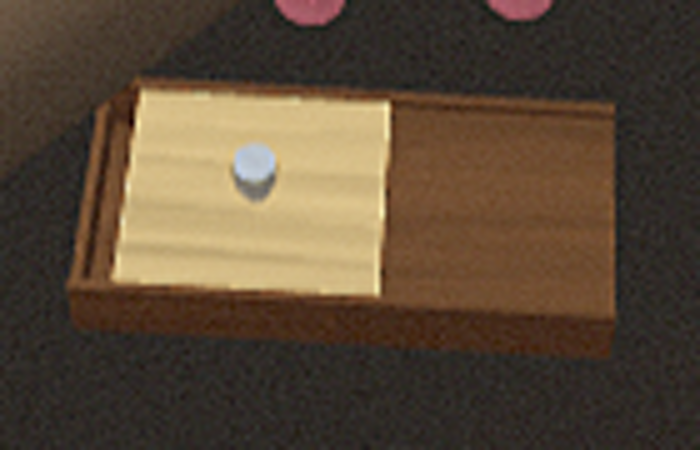

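View pics/cd.png

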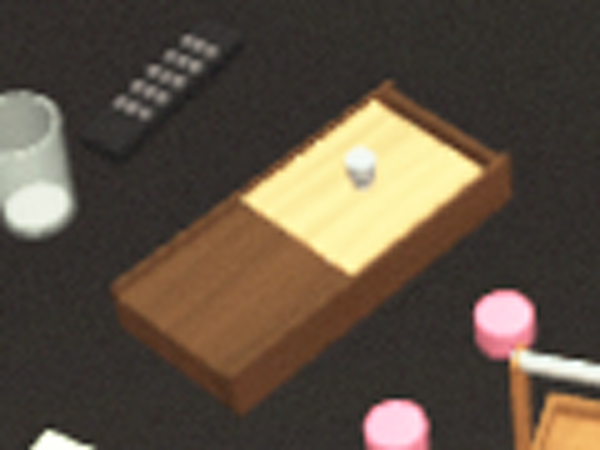

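```bash
cat > h.py <<'E'
import numpy as np, cv2
from plant import readout, vision, r
def ray(c,px):
    K=c['intrinsics'];P=np.array(c['pose']);d=np.linalg.inv(K)@[px[0],px[1],1.];d=np.array([d[0],-d[1],-d[2]])
    return P[:3,3],P[:3,:3]@d
def onz(c,px,z):
    o,d=ray(c,px);return o+d*(z-o[2])/d[2]
def tri(c1,p1,c2,p2):
    o1,d1=ray(c1,p1);o2,d2=ray(c2,p2);A=np.c_[d1,-d2];t=np.linalg.lstsq(A,o2-o1,rcond=None)[0]
    a=o1+t[0]*d1;b=o2+t[1]*d2;return (a+b)/2,np.linalg.norm(a-b)
def proj(c,X):
    P=np.array(c['pose']);q=P[:3,:3].T@(np.array(X)-P[:3,3]);K=c['intrinsics'];return np.array([K[0,0]*q[0]/-q[2]+K[0,2],K[1,1]*-q[1]/-q[2]+K[1,2]])
def st():
    s=readout.get_state();print(round(s['time_s'],2),'tcp',np.round(s['tcp_pos'],4).tolist(),'rot',np.round(s['eef_rot'],1).tolist(),'F',np.round(s['contact_force'],1).tolist(),'w',round(s['gripper_width'],4),'j',np.round(s['joints'],1).tolist());return s
def snap(n,f,box=None,k=1):
    im=vision.capture(n)
    if box: im=im[box[1]:box[3],box[0]:box[2]]
    if k!=1: im=cv2.resize(im,None,fx=k,fy=k,interpolation=cv2.INTER_CUBIC)
    cv2.imwrite('pics/'+f,im)
E
python3 - <<'E'
from h import *
sc=vision.get_calibration('scene');sd=vision.get_calibration('side')
ca=lambda u,v:(190+(u+.5)/4.5-.5,170+(v+.5)/4.5-.5)
cb=lambda u,v:(170+(u+.5)/4.5-.5,130+(v+.5)/4.5-.5)
cc=lambda u,v:(180+(u+.5)/5-.5,240+(v+.5)/5-.5)
cd=lambda u,v:(140+(u+.5)/5-.5,120+(v+.5)/5-.5)
for n,p,q,z in [('bar',ca(330,203),cb(427,287),.034),('sample',ca(575,77),cb(126,198),.034),('knobtop',cd(360,157),cc(254,160),.072),
 ('handle -y end',ca(245,98),cb(487,228),.15),
 ('box -x-y',cd(388,85),cc(70,290),.046),('box -x+y',cd(508,158),cc(137,78),.046),('box +x-y',cd(115,290),cc(613,320),.046),('box +x+y',cd(240,378),cc(613,105),.046),
 ('cad +x-y? top',ca(228,240),cb(545,305),.045),('pink1',ca(229,60),(170+325/4.5,130+455/4.5),.03)]:
    X,e=tri(sc,p,sd,q);print(n,np.round(X,4),'gap',round(e,4),'planes',np.round(onz(sc,p,z)[:2],4),np.round(onz(sd,q,z)[:2],4))
print('handle +y',onz(sc,ca(712,182),.15), 'knob',)
print('lid +x edge',onz(sd,cc(390,100),.046),onz(sd,cc(380,296),.046))
print('deck',onz(sd,cc(613,105),.046))
E
```

```text
bar [0.6021 0.0862 0.0297] gap 0.0014 planes [0.604  0.0882] [0.6023 0.082 ]
sample [0.385  0.1807 0.0319] gap 0.0004 planes [0.3869 0.1814] [0.3851 0.1789]
knobtop [ 0.4877 -0.2295  0.0735] gap 0.0005 planes [ 0.4863 -0.2305] [ 0.4879 -0.2287]
handle -y end [0.6339 0.0325 0.1505] gap 0.0046 planes [0.6312 0.0329] [0.6358 0.0313]
box -x-y [ 0.3871 -0.2859  0.0424] gap 0.0012 planes [ 0.3893 -0.2831] [ 0.388  -0.2883]
box -x+y [ 0.415  -0.1516  0.0495] gap 0.0167 planes [ 0.403  -0.1521] [ 0.4218 -0.155 ]
box +x-y [ 0.6763 -0.3169  0.0404] gap 0.0014 planes [ 0.6787 -0.3122] [ 0.676  -0.3202]
box +x+y [ 0.6907 -0.1823  0.0421] gap 0.0044 planes [ 0.6907 -0.1788] [ 0.6919 -0.186 ]
cad +x-y? top [0.6833 0.05   0.0473] gap 0.0003 planes [0.6822 0.0489] [0.6835 0.0521]
pink1 [ 0.5265 -0.0642  0.0312] gap 0.0025 planes [ 0.527  -0.0652] [ 0.5254 -0.0625]
handle +y [0.51088498 0.34710236 0.15      ] knob
lid +x edge [ 0.56536396 -0.17669129  0.046     ] [ 0.55311443 -0.29997975  0.046     ]
deck [ 0.69194082 -0.18603922  0.046     ]
```

The sample on the saucer, at scene pixel (317,188), is round.

Candidates for the bar I want:
- Ivory disc in the caddy's -y bin, scene (263,215).
- Ivory disc on the saucer, scene (317,188). This is the sample.
- Pink discs, scene (241,185), (219,207) and (345,202). These are decoys.

I choose the ivory disc in the caddy, at about (0.603, 0.085). The close crop shows a circular top. The lid is about 20 mm open, with the knob at (0.487, -0.229).

```bash
python3 -m handwheel '[[[0.54,0.97,-0.1,-1],[0.54,0.97,-0.1,-1],[0.54,0.97,-0.1,-1],[0.54,0.97,-0.1,-1],[0.54,0.97,-0.1,-1],[0.54,0.97,-0.1,-1]]]' 60 15; python3 -c "
from h import *;st()"
```

```text
time_s: 0.75
tcp_pos: [0.4002, -0.3807, 0.198]
eef_rot: [40.5, 89.7, 122.6]
contact_force: [1.0, 0.1, -0.5]
gripper_width: 0.0602
0.75 tcp [0.4002, -0.3807, 0.198] rot [40.5, 89.7, 122.6] F [1.0, 0.1, -0.5] w 0.0602 j [-23.4, 10.4, -17.1, -0.2, -62.7, -74.4]
```

```bash
python3 -m handwheel '[[[0.54,0.945,-0.5,0.4],[0.54,0.945,-0.5,0],[0.54,0.945,-0.5,0],[0.54,0.945,-0.5,0],[0,0,0,0]]]'; python3 - <<'E'
from h import *
st();snap('side','s1.png',(120,200,376,384),3);snap('wrist','w1.png')
E
```

```text
time_s: 1.25
tcp_pos: [0.491, -0.2193, 0.116]
eef_rot: [-7.6, 89.8, 76.6]
contact_force: [-1.3, -1.1, 1.0]
gripper_width: 0.0599
1.25 tcp [0.491, -0.2193, 0.116] rot [-7.6, 89.8, 76.6] F [-1.3, -1.1, 1.0] w 0.0599 j [-3.3, 13.5, -25.1, -0.2, -51.4, -92.3]
```

View pics/s1.png

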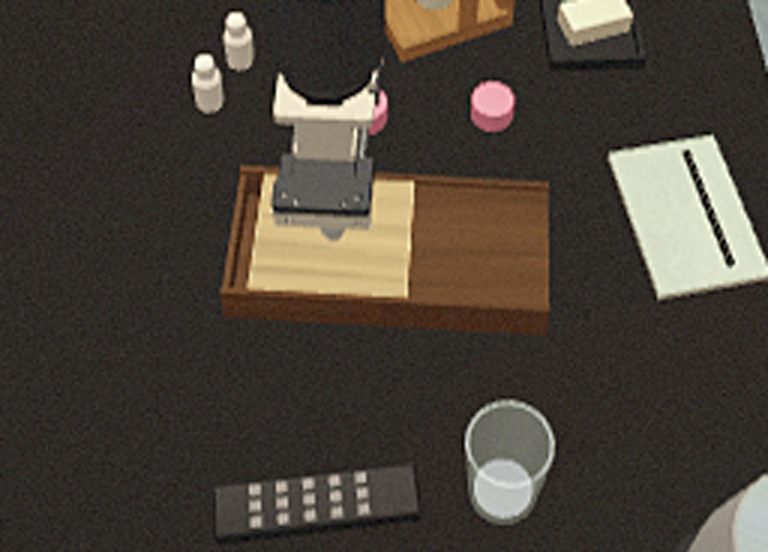

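View pics/w1.png

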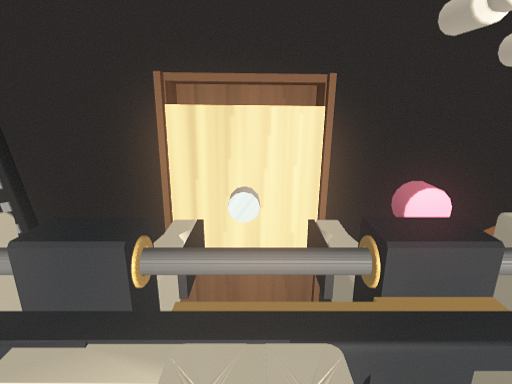

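```bash
python3 - <<'E'
from h import *
s=st();w=vision.get_calibration('wrist');print(onz(w,(244,205),.072))
for p in((156,74),(335,74),(166,105),(326,106)): print(p,onz(w,p,.046))
E
```

```text
1.35 tcp [0.4904, -0.222, 0.1179] rot [-42.5, 89.8, 41.6] F [-0.7, -0.4, 1.6] w 0.0598 j [-3.6, 13.4, -25.0, -0.1, -51.5, -92.2]
[ 0.48787226 -0.22922758  0.072     ]
(156, 74) [ 0.38953949 -0.28383878  0.046     ]
(335, 74) [ 0.40284655 -0.15351717  0.046     ]
(166, 105) [ 0.41181754 -0.28056778  0.046     ]
(326, 106) [ 0.42478266 -0.16091503  0.046     ]
```

```bash
python3 -m handwheel '[[[-0.06,-0.18,-0.5,0],[0,0,-0.5,0],[0,0,-0.4,0],[0,0,-0.2,0],[0,0,0,0]]]'; python3 -c "
from h import *;st()"
```

```text
time_s: 1.85
tcp_pos: [0.4881, -0.234, 0.0553]
eef_rot: [-80.9, 89.6, 3.0]
contact_force: [0.2, -0.7, 0.5]
gripper_width: 0.0598
1.85 tcp [0.4881, -0.234, 0.0553] rot [-80.9, 89.6, 3.0] F [0.2, -0.7, 0.5] w 0.0598 j [-4.9, 18.0, -28.7, -0.1, -42.9, -91.1]
```

```bash
python3 -m handwheel '[[[0,0.12,0,0],[0,0,0,0],[0,0,0,0],[0,0,0,0],[0,0,0,0]]]' 15 12; python3 -c "
from h import *;st()"
```

```text
time_s: 2.35
tcp_pos: [0.4896, -0.2301, 0.0587]
eef_rot: [-86.2, 89.3, -2.3]
contact_force: [0.1, -0.6, -0.0]
gripper_width: 0.0259
2.35 tcp [0.4896, -0.2301, 0.0587] rot [-86.2, 89.3, -2.3] F [0.1, -0.6, -0.0] w 0.0259 j [-4.4, 17.6, -28.8, -0.0, -42.9, -91.6]
```

```bash
python3 -m handwheel '[[[0,0,-0.05,0],[0.4,-0.043,-0.03,0],[0.5,-0.053,-0.02,0],[0.5,-0.053,-0.02,0],[0.5,-0.053,-0.02,0]]]'; python3 -c "
from h import *;st()"
```

```text
time_s: 2.85
tcp_pos: [0.5678, -0.2382, 0.0585]
eef_rot: [-90.0, 89.0, -6.0]
contact_force: [-2.8, 1.2, 7.3]
gripper_width: 0.0236
2.85 tcp [0.5678, -0.2382, 0.0585] rot [-90.0, 89.0, -6.0] F [-2.8, 1.2, 7.3] w 0.0236 j [-4.6, 23.3, -19.5, 0.0, -46.2, -91.4]
```

```bash
python3 -m handwheel '[[[0.5,-0.053,0,0],[0.35,-0.037,0,0],[0.05,-0.01,0,0],[0,0,0,0]]]'; python3 -c "
from h import *;st();snap('scene','s2.png',(120,100,300,240),4)"
```

```text
time_s: 3.25
tcp_pos: [0.6058, -0.2424, 0.0586]
eef_rot: [-91.9, 89.1, -7.8]
contact_force: [-1.0, 0.2, 2.8]
gripper_width: 0.0232
3.25 tcp [0.6058, -0.2424, 0.0586] rot [-91.9, 89.1, -7.8] F [-1.0, 0.2, 2.8] w 0.0232 j [-4.7, 26.2, -14.4, 0.1, -48.5, -91.3]
```

View pics/s2.png

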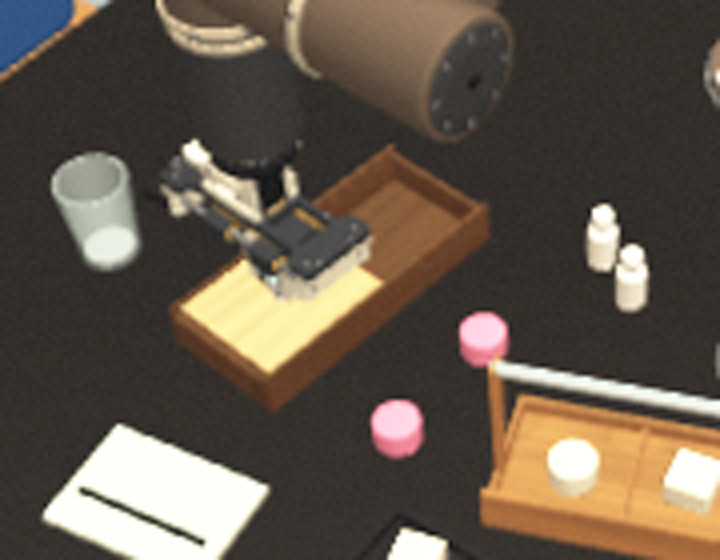

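The lid is now about 138 mm open, with the knob gripped at (0.606, -0.242). I release it and lift.

```bash
python3 -m handwheel '[[[0,0,0,0],[0,0,0,0],[0,0,0.5,0],[0,0,1,0],[0,0,1,0],[0,0,1,0],[0.5,0.5,0.8,0],[0.5,0.5,0,0]]]' 70; python3 -m handwheel '[[[1,0.5,0,0],[1,0.5,0,0],[1,0.5,0,0],[1,0,0,0],[0.5,0,0,0]]]';python3 -c "
from h import *;st()"
```

```text
time_s: 4.1
tcp_pos: [0.637, -0.2029, 0.236]
eef_rot: [-86.1, 89.5, -2.3]
contact_force: [1.2, -0.5, -1.0]
gripper_width: 0.0697
time_s: 4.6
tcp_pos: [0.8207, -0.1372, 0.2405]
eef_rot: [-79.3, 89.1, 4.6]
contact_force: [0.2, -0.4, 0.1]
gripper_width: 0.0696
4.6 tcp [0.8207, -0.1372, 0.2405] rot [-79.3, 89.1, 4.6] F [0.2, -0.4, 0.1] w 0.0696 j [3.8, 35.1, 26.1, -0.0, -80.1, -100.0]
```

```bash
python3 -m handwheel '[[[1,0,0,0],[1,0,0,0],[1,0,0,0],[1,0,0,0]]]';python3 -c "
from h import *
from scipy.spatial.transform import Rotation as Ro
s=st();R=Ro.from_euler('xyz',s['eef_rot'],degrees=True).as_matrix();print(np.round(R,3))"
```

```text
time_s: 5.0
tcp_pos: [0.9723, -0.1357, 0.2421]
eef_rot: [-78.6, 89.0, 5.4]
contact_force: [2.8, -0.1, 0.1]
gripper_width: 0.0701
5.0 tcp [0.9723, -0.1357, 0.2421] rot [-78.6, 89.0, 5.4] F [2.8, -0.1, 0.1] w 0.0701 j [3.3, 56.5, 67.6, -0.0, -100.1, -99.4]
[[ 0.017 -0.994  0.106]
 [ 0.002  0.106  0.994]
 [-1.    -0.016  0.003]]
```

```bash
python3 -m handwheel '[[[0.15,0,0,0],[0.15,0,0,0],[0.15,0,0,0]]]';python3 -c "
from h import *
s=st()"
```

```text
time_s: 5.3
tcp_pos: [0.9846, -0.1343, 0.2253]
eef_rot: [-82.8, 89.4, 1.2]
contact_force: [0.1, 1.0, 0.1]
gripper_width: 0.0703
5.3 tcp [0.9846, -0.1343, 0.2253] rot [-82.8, 89.4, 1.2] F [0.1, 1.0, 0.1] w 0.0703 j [3.4, 59.3, 71.5, 0.0, -101.5, -99.4]
```

```bash
python3 -m handwheel '[[[0.3,0,0.3,0],[0.3,0,0.3,0],[0.3,0,0.3,0]]]';python3 -c "
from h import *
s=st()"
```

```text
time_s: 5.6
tcp_pos: [0.9885, -0.13, 0.2508]
eef_rot: [-93.5, 87.3, -9.6]
contact_force: [0.4, 0.5, 0.1]
gripper_width: 0.07
5.6 tcp [0.9885, -0.13, 0.2508] rot [-93.5, 87.3, -9.6] F [0.4, 0.5, 0.1] w 0.07 j [3.8, 58.0, 71.6, 0.6, -101.0, -99.8]
```

```bash
python3 -m handwheel '[[[0.6,0,0.4,0],[0.6,0,0.4,0],[0.6,0,0.4,0],[0.6,0,0.4,0]]]';python3 -c "
from h import *
s=st()"
```

```text
time_s: 6.0
tcp_pos: [1.0112, -0.1201, 0.291]
eef_rot: [-94.8, 81.7, -10.9]
contact_force: [-0.1, -0.3, -0.6]
gripper_width: 0.07
6.0 tcp [1.0112, -0.1201, 0.291] rot [-94.8, 81.7, -10.9] F [-0.1, -0.3, -0.6] w 0.07 j [4.9, 56.2, 71.7, 2.3, -97.5, -100.6]
```

```bash
python3 -m handwheel '[[[1,-0.1,0.5,0],[1,-0.1,0.5,0],[1,-0.1,0.5,0],[1,-0.1,0.5,0],[1,-0.1,0.5,0],[1,-0.1,0.5,0]]]';python3 -c "
from h import *
s=st()"
```

```text
time_s: 6.6
tcp_pos: [1.0828, -0.1219, 0.3306]
eef_rot: [-95.5, 69.3, -11.5]
contact_force: [-0.9, 0.2, 0.1]
gripper_width: 0.07
6.6 tcp [1.0828, -0.1219, 0.3306] rot [-95.5, 69.3, -11.5] F [-0.9, 0.2, 0.1] w 0.07 j [5.8, 55.7, 71.7, 6.0, -86.1, -101.1]
```

```bash
python3 -m handwheel '[[[1,-0.2,0.5,0],[1,-0.2,0.5,0],[1,-0.2,0.5,0],[1,-0.2,0.5,0]]]';python3 -c "
from h import *
from scipy.spatial.transform import Rotation as Ro
s=st();R=Ro.from_euler('xyz',s['eef_rot'],degrees=True).as_matrix();print(np.round(R,3))"
```

```text
time_s: 7.0
tcp_pos: [1.1315, -0.1383, 0.355]
eef_rot: [-95.7, 61.0, -11.7]
contact_force: [-0.3, -0.4, 0.8]
gripper_width: 0.07
7.0 tcp [1.1315, -0.1383, 0.355] rot [-95.7, 61.0, -11.7] F [-0.3, -0.4, 0.8] w 0.07 j [5.4, 56.1, 71.7, 8.3, -77.8, -101.0]
[[ 0.475 -0.873  0.115]
 [-0.098  0.078  0.992]
 [-0.875 -0.482 -0.048]]
```

Pushing against the reach limit does lean the tool back: tilt is now 29° with the jaws close to horizontal. Next I fit a simple planar arm model to the logged poses, to check that the tilted pose fits the joint ranges at the caddy and at the box.

```bash
cat > arm.py <<'E'
import numpy as np
from scipy.optimize import least_squares
D=[((.271,-.618,.226),(20.592,.633,-70.137)),((.4002,-.3807,.198),(10.4,-17.1,-62.7)),((.4904,-.222,.1179),(13.4,-25.,-51.5)),((.4881,-.234,.0553),(18.,-28.7,-42.9)),((.4896,-.2301,.0587),(17.6,-28.8,-42.9)),
((.5678,-.2382,.0585),(23.3,-19.5,-46.2)),((.6058,-.2424,.0586),(26.2,-14.4,-48.5)),((.8207,-.1372,.2405),(35.1,26.1,-80.1)),((.9723,-.1357,.2421),(56.5,67.6,-100.1)),((.9846,-.1343,.2253),(59.3,71.5,-101.5)),((1.1315,-.1383,.355),(56.1,71.7,-77.8))]
d=.192
def fk(p,j):
    c0,z0,L1,L2,L3,a,b=p;j2,j3,j5=np.radians(j);t=np.pi/2-(j2-j3-j5);f=j2-j3
    return np.array([c0+L1*np.sin(j2+a)+L2*np.cos(f+b)+L3*np.sin(t), z0+L1*np.cos(j2+a)-L2*np.sin(f+b)-L3*np.cos(t)])
rr=lambda P:np.array([np.sqrt(P[0]**2+P[1]**2-d*d),P[2]])
sol=least_squares(lambda p:np.concatenate([fk(p,j)-rr(P) for P,j in D]),[0.,.3,.4,.4,.25,0,0])
p=sol.x
def ik(P,tilt):
    g=least_squares(lambda q:np.r_[(fk(p,(q[0],q[1],q[2]))-rr(P))*1000,(90-(q[0]-q[1]-q[2])-tilt)],[20,-20,-40]);return np.round(g.x,1),round(g.cost,2)
if __name__=='__main__':
    print(np.round(p,3),np.abs(sol.fun).max())
    for n,P in [('bar',(.612,.088,.014)),('barout',(.56,.07,.1)),('barout2',(.5,.04,.2)),('box',(.49,-.228,.02)),('box hi',(.48,-.228,.1)),('box far',(.52,-.23,.02)),('knob',(.61,-.242,.058)),('knobshut',(.47,-.228,.058))]:
        for t in(22,25,29,35): print(n,t,*ik(P,t))
E
python3 arm.py
```

```text
[-0.007  0.226  0.597  0.472  0.398  0.001 -0.003] 0.019506781419018515
bar 22 [ 19.9 -39.4  -8.7] 0.0
bar 25 [ 19.6 -42.   -3.4] 0.0
bar 29 [ 19.6 -45.4   4. ] 0.0
bar 35 [ 20.6 -50.3  15.9] 0.0
barout 22 [  6.9 -41.2 -19.9] 0.0
barout 25 [  6.1 -43.7 -15.2] 0.0
barout 29 [  5.3 -47.1  -8.6] 0.0
barout 35 [  4.9 -52.2   2.1] 0.0
barout2 22 [ -7.7 -39.8 -35.9] 0.0
barout2 25 [ -9.1 -42.1 -32. ] 0.0
barout2 29 [-11.  -45.3 -26.7] 0.0
barout2 35 [-13.2 -50.1 -18.1] 0.0
box 22 [ 13.8 -48.6  -5.6] 0.0
box 25 [ 13.6 -51.1  -0.3] 0.0
box 29 [ 13.9 -54.5   7.4] 0.0
box 35 [ 15.6 -59.5  20.1] 0.0
box hi 22 [  3.9 -44.8 -19.3] 0.0
box hi 25 [  3.  -47.3 -14.7] 0.0
box hi 29 [  2.2 -50.7  -8.2] 0.0
box hi 35 [  1.8 -55.7   2.5] 0.0
box far 22 [ 15.8 -45.2  -7. ] 0.0
box far 25 [ 15.6 -47.8  -1.7] 0.0
box far 29 [ 15.7 -51.1   5.8] 0.0
box far 35 [ 17.1 -56.1  18.2] 0.0
knob 22 [ 18.3 -32.8 -16.9] 0.0
knob 25 [ 17.7 -35.4 -11.9] 0.0
knob 29 [ 17.2 -38.9  -4.9] 0.0
knob 35 [ 17.2 -43.9   6.2] 0.0
knobshut 22 [  7.7 -48.6 -11.8] 0.0
knobshut 25 [  7.1 -51.1  -6.8] 0.0
knobshut 29 [  6.9 -54.4   0.3] 0.0
knobshut 35 [  7.7 -59.5  12.2] 0.0
```

```bash
python3 - <<'E'
from h import *
snap('side','u1.png',(240,140,310,230),8)
snap('scene','u2.png',(225,175,315,245),8)
E
```

```text
(no output)
```

View pics/u1.png

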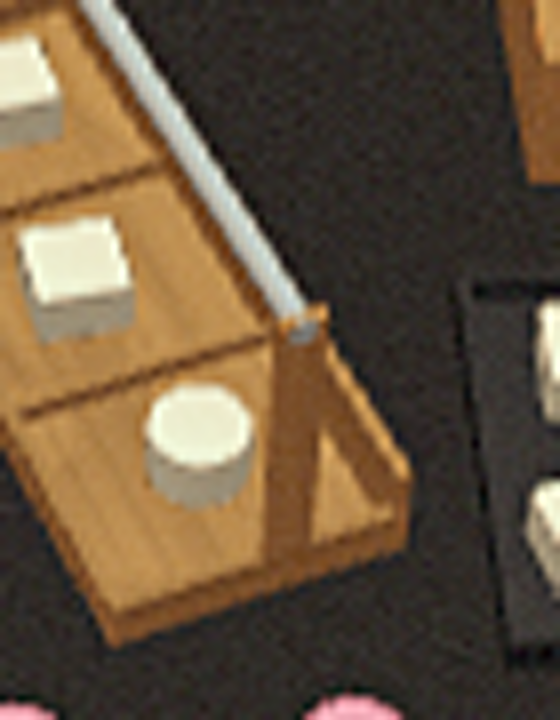

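View pics/u2.png

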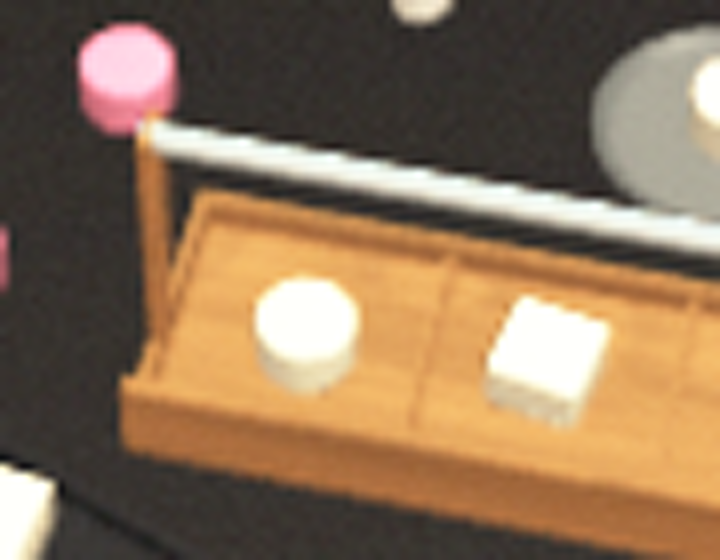

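```bash
python3 - <<'E'
from h import *
sc=vision.get_calibration('scene');sd=vision.get_calibration('side')
a=lambda u,v:(240+(u+.5)/8-.5,140+(v+.5)/8-.5); b=lambda u,v:(225+(u+.5)/8-.5,175+(v+.5)/8-.5)
th=np.radians(21.3);X=np.array([np.cos(th),np.sin(th)]);Y=np.array([-X[1],X[0]])
def show(n,P): print(n,np.round(P,4))
show('bar',tri(sd,a(200,427),sc,b(307,318))[0]);show('bar z',onz(sd,a(200,427),.034));show('bar z',onz(sc,b(307,318),.034))
for n,q,z in[('u base l',a(262,562),.022),('u base r',a(308,548),.022),('u top l',a(275,322),.156),('u top r',a(322,322),.156),('corner front -y',a(115,618),.022),('corner back -y',a(408,478),.045),('div front',a(20,412),.016),('div back',a(268,340),.016)]:
    show(n,onz(sd,q,z))
show('corner2 front',onz(sc,b(205,190),.022));show('cornerb',onz(sc,b(122,380),.045))
E
```

```text
bar [0.6022 0.0862 0.0321]
bar z [0.6026 0.0839 0.034 ]
bar z [0.6025 0.0872 0.034 ]
u base l [0.6235 0.0226 0.022 ]
u base r [0.6423 0.0289 0.022 ]
u top l [0.6237 0.0282 0.156 ]
u top r [0.6411 0.0274 0.156 ]
corner front -y [ 0.564  -0.0029  0.022 ]
corner back -y [0.6822 0.0441 0.045 ]
div front [0.5308 0.1109 0.016 ]
div back [0.6357 0.1465 0.016 ]
corner2 front [0.5615 0.0033 0.022 ]
cornerb [0.6801 0.0454 0.045 ]
```

The model puts j5 close to its limit at tilts above about 25° at the caddy. The steel upright also limits how far +x the gripper body can go. So I will grasp slightly on the robot side of the bar's centre, with the jaws turned about 7° from the caddy's y. I retreat to a spot above the robot side of the caddy.

```bash
python3 -m handwheel '[[[-0.9,0.2,0,1],[-0.95,0.25,0,1],[-0.95,0.25,0,1],[-0.95,0.25,0,1],[-0.95,0.25,0,0],[-0.95,0.25,0,0],[-0.95,0.25,0,0],[-0.95,0.25,0,0]]]';python3 -c "
from h import *
s=st()"
```

```text
time_s: 7.9
tcp_pos: [0.8324, -0.0585, 0.3305]
eef_rot: [-95.9, 62.3, 7.6]
contact_force: [-0.4, 1.2, 0.5]
gripper_width: 0.0696
7.9 tcp [0.8324, -0.0585, 0.3305] rot [-95.9, 62.3, 7.6] F [-0.4, 1.2, 0.5] w 0.0696 j [9.7, 17.8, 4.0, 1.3, -48.6, -86.9]
```

```bash
python3 -m handwheel '[[[-1,0.3,0,0],[-1,0.3,0,0],[-1,0.3,-0.2,0],[-1,0.3,-0.2,0],[-1,0.3,-0.3,0],[-1,0.3,-0.3,0],[-1,0.3,-0.3,0]]]';python3 -c "
from h import *
from scipy.spatial.transform import Rotation as Ro
s=st();R=Ro.from_euler('xyz',s['eef_rot'],degrees=True).as_matrix();print(np.round(R,3))"
```

```text
time_s: 8.6
tcp_pos: [0.5394, 0.0277, 0.2821]
eef_rot: [-95.6, 61.9, 7.8]
contact_force: [-0.1, 2.0, 0.7]
gripper_width: 0.0696
8.6 tcp [0.5394, 0.0277, 0.2821] rot [-95.6, 61.9, 7.8] F [-0.1, 2.0, 0.7] w 0.0696 j [30.7, -11.5, -40.5, 18.0, -36.3, -119.5]
[[ 0.466 -0.857 -0.221]
 [ 0.064 -0.216  0.974]
 [-0.883 -0.468 -0.046]]
```

```bash
python3 -m handwheel '[[[0.2,0.24,-0.9,0],[0.2,0.24,-0.9,0],[0.2,0.24,-0.9,0],[0.2,0.24,-0.9,0],[0.2,0.24,-0.6,0],[0,0,0,0]]]' 54;python3 - <<'E'
from h import *
from scipy.spatial.transform import Rotation as Ro
s=st();R=Ro.from_euler('xyz',s['eef_rot'],degrees=True).as_matrix();print(np.round(R,3))
snap('wrist','w3.png');snap('side','s3.png',(180,80,340,230),4)
E
```

```text
time_s: 9.2
tcp_pos: [0.5796, 0.0778, 0.1454]
eef_rot: [-93.6, 62.3, 10.4]
contact_force: [-0.1, -1.4, 0.4]
gripper_width: 0.0542
9.2 tcp [0.5796, 0.0778, 0.1454] rot [-93.6, 62.3, 10.4] F [-0.1, -1.4, 0.4] w 0.0542 j [19.2, 2.2, -58.2, 62.0, -4.6, -156.1]
[[ 0.457 -0.858 -0.234]
 [ 0.084 -0.221  0.972]
 [-0.886 -0.464 -0.029]]
```

View pics/w3.png

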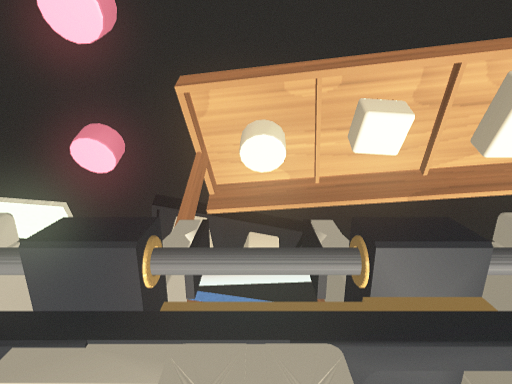

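View pics/s3.png

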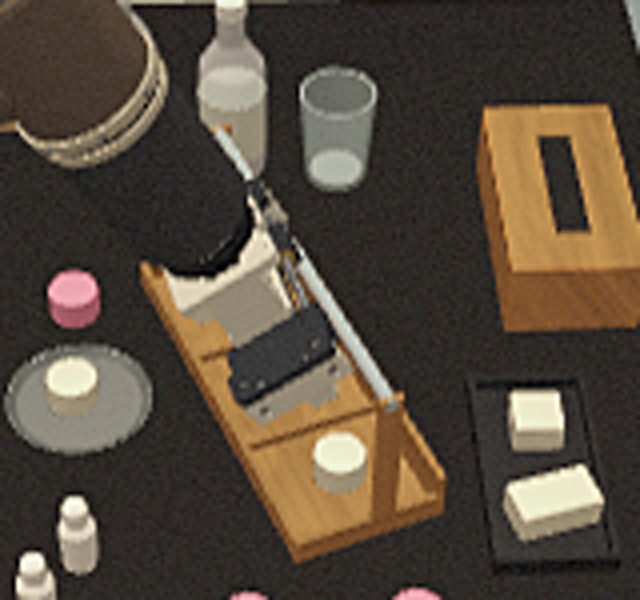

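```bash
cat > arm3.py <<'E'
import numpy as np
from scipy.optimize import least_squares
from scipy.spatial.transform import Rotation as Ro
# tcp, rot, joints (settled or slow)
D=[((.271,-.618,.226),(4.562,89.902,118.265),(-49.783,20.592,.633,-.022,-70.137,-16.506)),
((.4904,-.222,.1179),(-42.5,89.8,41.6),(-3.6,13.4,-25.0,-.1,-51.5,-92.2)),
((.4896,-.2301,.0587),(-86.2,89.3,-2.3),(-4.4,17.6,-28.8,0,-42.9,-91.6)),
((.6058,-.2424,.0586),(-91.9,89.1,-7.8),(-4.7,26.2,-14.4,.1,-48.5,-91.3)),
((.9846,-.1343,.2253),(-82.8,89.4,1.2),(3.4,59.3,71.5,0,-101.5,-99.4)),
((1.0112,-.1201,.291),(-94.8,81.7,-10.9),(4.9,56.2,71.7,2.3,-97.5,-100.6)),
((1.0828,-.1219,.3306),(-95.5,69.3,-11.5),(5.8,55.7,71.7,6,-86.1,-101.1)),
((1.1315,-.1383,.355),(-95.7,61,-11.7),(5.4,56.1,71.7,8.3,-77.8,-101)),
((.8324,-.0585,.3305),(-95.9,62.3,7.6),(9.7,17.8,4.0,1.3,-48.6,-86.9)),
((.5394,.0277,.2821),(-95.6,61.9,7.8),(30.7,-11.5,-40.5,18,-36.3,-119.5)),
((.5796,.0778,.1454),(-93.6,62.3,10.4),(19.2,2.2,-58.2,62,-4.6,-156.1))]
Rx=lambda a:Ro.from_euler('x',a,degrees=True);Ry=lambda a:Ro.from_euler('y',a,degrees=True);Rz=lambda a:Ro.from_euler('z',a,degrees=True)
def fk(p,j):
    z0,c0,L1,o,L2,L3,d,wy=p
    R=Rz(j[0]);P=np.array([0,0,z0])+R.apply([c0,-d,0])
    R=R*Ry(j[1]);P=P+R.apply([0,0,L1])
    R=R*Ry(-j[2]);P=P+R.apply([o,0,0]) ; P=P+R.apply([L2,0,0])
    R=R*Rx(j[3]);P=P+R.apply([0,wy,0])
    R=R*Ry(-j[4]);P=P+R.apply([L3,0,0])
    R=R*Rx(-j[5])
    return P,R
def resid(p):
    return np.concatenate([np.r_[fk(p,j)[0]-P] for P,r_,j in D])
if __name__=='__main__':
    s=least_squares(resid,[.226,0,.6,0,.47,.4,.1,0.1],loss='soft_l1',f_scale=.005);p=s.x;print(np.round(p,4))
    for P,r_,j in D:
        q,R=fk(p,j);a=R.apply([1,0,0]);m=Ro.from_euler('xyz',r_,degrees=True).apply([1,0,0]);print(np.round((q-P)*1000,1),np.round(np.degrees(np.arccos(np.clip(a@m,-1,1))),1))
E
python3 arm3.py
```

```text
[ 0.203  -0.0025  0.6047 -0.6324  1.0979  0.3816  0.3379  0.14  ]
[-4.4 -4.   2.5] 0.0
[-0.9 -7.6  2.4] 0.2
[-0.2 -6.1  2. ] 0.0
[ 0.  -5.5  2.6] 0.1
[ 2.5 -5.3  3.2] 0.1
[ 0.8 23.4  0.6] 4.5
[-2.4 71.9 -1.3] 12.0
[-3.5 98.7 -3.9] 16.3
[0.2 6.6 2.2] 2.0
[-66.5  96.2 -11.4] 21.1
[   4.9 -133.9  -19.7] 8.1
```

```bash
sed -i 's/R=R\*Rx(j\[3\])/R=R*Rx(-j[3])/' arm3.py; python3 arm3.py
```

```text
[ 1.995e-01  2.000e-04  6.014e-01  1.964e-01  2.669e-01  3.787e-01
  6.000e-04 -1.913e-01]
[ 0.1  0.5 -0.4] 0.0
[-0.3 -0.5 -0.1] 0.1
[ 0.4 -0.  -0.1] 0.0
[ 0.  -0.4  0.6] 0.0
[-0.1  0.6  0.5] 0.1
[-0.2 -0.7 -0.4] 0.0
[0.3 0.4 0.6] 0.1
[ 0.3  0.9 -0.1] 0.1
[-0.1 -0.3 -0.2] 0.1
[-0.1 -0.3 -0.6] 0.1
[ 0.1 -0.   0.4] 0.0
```

The 3D arm model now fits to under 1 mm. Using it, I check which tilts are feasible within the joint limits at the bar, the box and the knob.

```bash
cat > ik3.py <<'E'
from arm3 import *
s=least_squares(resid,[.2,0,.6,.2,.27,.38,0,-.19],loss='soft_l1',f_scale=.005);p=s.x
lo=np.array([-176,-82,-58.2,-173.8,-174.7,-.2]);lo=np.array([-176,-82,-58.2,-173.8,-174.7,-173.6]);hi=np.array([176,121,71.6,95.5,-.2,173.6])
def target(h,t):
    h,t=np.radians([h,t]);a=np.array([np.cos(h)*np.sin(t),np.sin(h)*np.sin(t),-np.cos(t)]);z=np.array([-np.sin(h),np.cos(h),0]);return a,z
q0s=[np.array(D[i][2]) for i in(3,8,9,10)]+[np.array([40,0,-40,90,-20,-170.]),np.array([-20,0,-40,-90,-20,0.]),np.array([-20,0,-40,-160,-20,60.])]
def ik(P,h,t,sgn=1):
    a,z=target(h,t);best=None
    for q0 in q0s:
        f=lambda q:(lambda PR:np.r_[(PR[0]-P)*1000,np.degrees(PR[1].apply([1,0,0])-a)*2,np.degrees(PR[1].apply([0,0,1])-sgn*z)*2])(fk(p,q))
        g=least_squares(f,np.clip(q0,lo+.5,hi-.5),bounds=(lo,hi))
        if best is None or g.cost<best.cost-1e-6: best=g
    return best.x,best.cost
if __name__=='__main__':
    PR=fk(p,D[3][2]);print(PR[1].apply([0,0,1]), Ro.from_euler('xyz',D[3][1],degrees=True).apply([0,0,1]))
    for n,P,h in [('bar',(.592,.082,.013),14),('bar',(.592,.082,.013),21),('bar',(.58,.078,.1),14),('box',(.49,-.228,.015),-6),('knob',(.61,-.242,.058),-6),('knobshut',(.47,-.228,.058),-6)]:
        for t in(0,10,18,22,26,30,35):
            x,c=ik(np.array(P),h,t);print(n,h,t,np.round(x,0),round(c,1))
E
python3 ik3.py
```

```text
[-1.03395980e-01 -9.94639801e-01  9.68496899e-04] [ 1.02796589e-01  9.94702262e-01 -5.20778907e-04]
bar 14 0 [ 27.  26. -23.  -0. -41.  77.] 0.0
bar 14 10 [ 28.  22. -34.   6. -24.  71.] 0.0
bar 14 18 [ 25.  19. -51.  36.  -5.  44.] 2.3
bar 14 22 [ 26.  19. -49.  27.  -4.  52.] 38.5
bar 14 26 [ 26.  19. -47.  13.  -2.  66.] 104.2
bar 14 30 [ 24.  19. -39. -27.  -0. 108.] 133.9
bar 14 35 [ 16.  18. -32. -62.  -0. 150.] 47.4
bar 21 0 [ 27.  26. -23.   0. -41.  84.] 0.0
bar 21 10 [ 14.  18. -56.  71.  -0.  26.] 86.5
bar 21 18 [ 21.  18. -53.  45.  -0.  45.] 0.1
bar 21 22 [ 26.  19. -47.  17.  -3.  68.] 6.8
bar 21 26 [ 27.  19. -45.   2.  -0.  83.] 23.3
bar 21 30 [ 25.  19. -40. -20.  -0. 107.] 22.2
bar 21 35 [ 22.  18. -36. -41.  -0. 131.] 2.2
bar 14 0 [ 27.  19. -20.   0. -51.  77.] 0.0
bar 14 10 [ 28.  13. -30.   4. -36.  72.] 0.0
bar 14 18 [ 30.  10. -41.  13. -22.  63.] 0.0
bar 14 22 [ 29.   8. -48.  25. -13.  52.] 0.0
bar 14 26 [ 19.   7. -58.  57.  -2.  28.] 6.9
bar 14 30 [ 22.   7. -56.  47.  -2.  36.] 60.3
bar 14 35 [ 25.   7. -52.  24.  -2.  56.] 184.2
box -6 0 [ -4.  21. -31. 
[... 279 characters left out ...]
.  -8. 153.] 0.0
knob -6 0 [ -5.  27. -13.   0. -50.  89.] 0.0
knob -6 10 [ -4.  22. -22.   0. -35.  88.] 0.0
knob -6 18 [ -4.  20. -29.   1. -23.  87.] 0.0
knob -6 22 [ -4.  19. -33.   2. -16.  86.] 0.0
knob -6 26 [ -4.  18. -38.   5.  -8.  83.] 0.0
knob -6 30 [ -5.  18. -41.   7.  -1.  82.] 1.2
knob -6 35 [ -5.  18. -37. -14.  -0. 104.] 1.0
knobshut -6 0 [ -4.  16. -31.  -0. -43.  88.] 0.0
knobshut -6 10 [ -4.  12. -39.   1. -29.  88.] 0.0
knobshut -6 18 [ -4.   9. -46.   2. -17.  86.] 0.0
knobshut -6 22 [ -4.   8. -50.   5. -10.  83.] 0.0
knobshut -6 26 [ -5.   8. -56.  11.  -1.  78.] 0.7
knobshut -6 30 [ -5.   8. -52.  -6.  -0.  95.] 2.4
knobshut -6 35 [ -9.   7. -45. -31.  -3. 123.] 0.0
```

```bash
cat > map.py <<'E'
from ik3 import *
q0s[:]=[np.array([22,18,-36,-41,-3,131.]),np.array([26,19,-45,10,-3,80.]),np.array([16,18,-32,-62,-3,150.]),np.array([0,18,-32,-90,-10,170.]),np.array([29.,8,-48,25,-13,52])]
X=np.array([np.cos(np.radians(21)),np.sin(np.radians(21)),0]);bar=np.array([.6025,.086,.03])
for off in(-.006,-.018):
  for h in(12,18,24,30,36,42):
    o=[]
    for t in(14,18,22,26,30,34,38):
        a,z=target(h,t);P=bar+off*X+.0188*a;P[2]=.014
        x,c=ik(P,h,t);T=np.radians(t)
        cx=4+off*1000+(-47*np.sin(T)+39*np.cos(T))-64*np.sin(np.radians(21-h))
        o.append(f"{t}:{c:.1f}/{cx:.0f}/j4 {x[3]:.0f}")
    print(off,h,' | '.join(o))
E
python3 map.py
```

```text
-0.006 12 14:0.0/14/j4 14 | 18:2.4/11/j4 41 | 22:41.7/7/j4 32 | 26:119.2/2/j4 20 | 30:185.1/-2/j4 -16 | 34:98.2/-6/j4 -67 | 38:22.3/-10/j4 -75
-0.006 18 14:0.0/21/j4 8 | 18:0.0/17/j4 22 | 22:15.0/13/j4 22 | 26:49.3/9/j4 8 | 30:59.9/5/j4 -19 | 34:30.1/1/j4 -42 | 38:2.1/-4/j4 -55
-0.006 24 14:0.0/28/j4 2 | 18:0.0/24/j4 4 | 22:0.1/20/j4 15 | 26:4.6/16/j4 3 | 30:3.7/12/j4 -16 | 34:0.0/7/j4 -31 | 38:0.0/3/j4 -58
-0.006 30 14:0.0/34/j4 -3 | 18:0.0/31/j4 -5 | 22:0.0/27/j4 -8 | 26:0.0/22/j4 -16 | 30:0.0/18/j4 -29 | 34:0.0/14/j4 -45 | 38:0.0/10/j4 -62
-0.006 36 14:0.0/41/j4 -6 | 18:0.0/37/j4 -11 | 22:0.0/33/j4 -17 | 26:0.0/29/j4 -26 | 30:0.0/25/j4 -37 | 34:0.0/21/j4 -49 | 38:0.2/16/j4 -61
-0.006 42 14:0.0/47/j4 -10 | 18:0.0/44/j4 -15 | 22:0.0/39/j4 -22 | 26:0.0/35/j4 -30 | 30:0.0/31/j4 -40 | 34:0.0/27/j4 -51 | 38:6.6/23/j4 -57
-0.018 12 14:0.0/2/j4 15 | 18:3.9/-1/j4 40 | 22:46.8/-5/j4 31 | 26:126.2/-10/j4 19 | 30:182.3/-14/j4 -26 | 34:88.4/-18/j4 -67 | 38:17.8/-22/j4 -75
-0.018 18 14:0.0/9/j4 8 | 18:0.0/5/j4 31 | 22:17.7/1/j4 21 | 26:52.1/-3/j4 6 | 30:58.6/-7/j4 -21 | 34:26.5/-11/j4 -44 | 38:1.0/-16/j4 -56
-0.018 24 14:0.0/16/j4 2 | 18:0.0/12/j4 5 | 22:0.4/8/j4 14 | 26:5.2/4/j4 1 | 30:3.6/-0/j4 -17 | 34:0.0/-5/j4 -34 | 38:0.0/-9/j4 -61
-0.018 30 14:0.0/22/j4 -3 | 18:0.0/19/j4 -5 | 22:0.0/15/j4 -9 | 26:0.0/10/j4 -17 | 30:0.0/6/j4 -30 | 34:0.0/2/j4 -46 | 38:0.0/-2/j4 -63
-0.018 36 14:0.0/29/j4 -7 | 18:0.0/25/j4 -11 | 22:0.0/21/j4 -17 | 26:0.0/17/j4 -26 | 30:0.0/13/j4 -38 | 34:0.0/9/j4 -50 | 38:0.9/4/j4 -61
-0.018 42 14:0.0/35/j4 -10 | 18:0.0/32/j4 -15 | 22:0.0/27/j4 -22 | 26:0.0/23/j4 -31 | 30:0.0/19/j4 -41 | 34:0.0/15/j4 -52 | 38:9.7/11/j4 -56
```

```bash
cat > path.py <<'E'
from ik3 import *
import sys
def run(way,q):
    for P,h,t in way:
        a,z=target(h,t)
        f=lambda q:(lambda PR:np.r_[(PR[0]-P)*1000,np.degrees(PR[1].apply([1,0,0])-a)*2,np.degrees(-PR[1].apply([0,0,1])-z)*2])(fk(p,q))
        g=least_squares(f,np.clip(q,lo+.01,hi-.01),bounds=(lo,hi));q=g.x;print(P,h,t,np.round(q,0),round(g.cost,1))
    return q
if __name__=='__main__':
  for h in(24,27,30,36):
    run([((1.0,.15,.33),h,35),((.85,.12,.33),h,35),((.7,.1,.33),h,35),((.6,.09,.3),h,35),((.58,.08,.25),h,35),((.58,.08,.2),h,35),((.58,.08,.15),h,35),((.58,.08,.1),h,35),((.58,.08,.06),h,35),((.58,.08,.018),h,35),((.6,.087,.018),h,35)],np.array([15,35,30,0,-60,-100.]))
E
python3 path.py
```

```text
(1.0, 0.15, 0.33) 24 35 [ 18.  32.  26.  -4. -49. -82.] 0.0
(0.85, 0.12, 0.33) 24 35 [ 20.  17.   2.  -4. -40. -84.] 0.0
(0.7, 0.1, 0.33) 24 35 [ 24.   3. -17.  -0. -35. -90.] 0.0
(0.6, 0.09, 0.3) 24 35 [ 29.  -7. -33.   5. -29. -99.] 0.0
(0.58, 0.08, 0.25) 24 35 [  29.   -7.  -40.    7.  -22. -101.] 0.0
(0.58, 0.08, 0.2) 24 35 [  28.   -3.  -46.   12.  -12. -105.] 0.0
(0.58, 0.08, 0.15) 24 35 [  26.    2.  -53.   23.   -0. -114.] 2.7
(0.58, 0.08, 0.1) 24 35 [ 27.   8. -47.  -4.  -0. -88.] 11.2
(0.58, 0.08, 0.06) 24 35 [ 25.  12. -42. -23.  -0. -68.] 3.7
(0.58, 0.08, 0.018) 24 35 [ 21.  17. -36. -42.  -3. -46.] 0.0
(0.6, 0.087, 0.018) 24 35 [ 22.  18. -35. -37.  -2. -51.] 0.0
(1.0, 0.15, 0.33) 27 35 [ 17.  33.  28.  -7. -51. -77.] 0.0
(0.85, 0.12, 0.33) 27 35 [ 19.  18.   4.  -7. -42. -78.] 0.0
(0.7, 0.1, 0.33) 27 35 [ 22.   3. -15.  -4. -37. -83.] 0.0
(0.6, 0.09, 0.3) 27 35 [ 27.  -6. -30.  -0. -31. -90.] 0.0
(0.58, 0.08, 0.25) 27 35 [ 27.  -6. -37.  -0. -24. -90.] 0.0
(0.58, 0.08, 0.2) 27 35 [ 27.  -2. -41.  -0. -16. -90.] 0.0
(0.58, 0.08, 0.15) 27 35 [ 27.   2. -45.  -0.  -8. -90.
[... 882 characters left out ...]
 15.  19. -30. -49. -11. -29.] 0.0
(1.0, 0.15, 0.33) 36 35 [ 15.  34.  34. -14. -57. -64.] 0.0
(0.85, 0.12, 0.33) 36 35 [ 15.  19.  10. -16. -49. -62.] 0.0
(0.7, 0.1, 0.33) 36 35 [ 18.   5.  -9. -15. -44. -64.] 0.0
(0.6, 0.09, 0.3) 36 35 [ 21.  -4. -22. -14. -38. -66.] 0.0
(0.58, 0.08, 0.25) 36 35 [ 20.  -4. -28. -17. -33. -63.] 0.0
(0.58, 0.08, 0.2) 36 35 [ 19.  -0. -30. -21. -28. -58.] 0.0
(0.58, 0.08, 0.15) 36 35 [ 18.   4. -32. -27. -23. -50.] 0.0
(0.58, 0.08, 0.1) 36 35 [ 16.   9. -31. -35. -20. -40.] 0.0
(0.58, 0.08, 0.06) 36 35 [ 13.  13. -30. -44. -19. -29.] 0.0
(0.58, 0.08, 0.018) 36 35 [  9.  18. -29. -54. -19. -15.] 0.0
(0.6, 0.087, 0.018) 36 35 [ 11.  19. -27. -52. -18. -18.] 0.0
```

Plan: use tilt 35° and heading 27°, which the model says is reachable with j4 going to about -45. That needs another trip out to the reach limit to add tilt.

```bash
python3 -m handwheel '[[[-0.2,0,0.8,0],[0,0,1,0],[0,0,1,0],[0.3,0,1,0],[0.8,0,0.5,0],[1,0.1,0,1],[1,0.1,0,1],[1,0.1,0,1]]]'; python3 -m handwheel '[[[1,0.3,0,0],[1,0.3,0,0],[1,0.3,0,0],[1,0.3,0,0],[1,0.3,0,0],[1,0.3,0,0],[0.8,0.2,0,0],[0.6,0.2,0,0]]]';python3 -c "
from h import *
s=st()"
```

```text
time_s: 10.1
tcp_pos: [0.7377, 0.0872, 0.3119]
eef_rot: [-94.2, 60.5, 24.9]
contact_force: [0.4, 0.8, 1.2]
gripper_width: 0.0542
time_s: 10.9
tcp_pos: [1.036, 0.1945, 0.3209]
eef_rot: [-91.9, 59.8, 28.3]
contact_force: [0.9, 0.4, 0.4]
gripper_width: 0.054
10.9 tcp [1.036, 0.1945, 0.3209] rot [-91.9, 59.8, 28.3] F [0.9, 0.4, 0.4] w 0.054 j [19.5, 40.4, 41.4, -5.1, -61.2, -78.0]
```

```bash
python3 -m handwheel '[[[0.9,0.35,0,0],[0.8,0.3,0.2,0],[0.7,0.3,0.3,0],[0.9,0.35,0.4,0],[0.9,0.35,0.4,0],[0.9,0.35,0.4,0]]]';python3 -c "
from h import *
s=st()"
```

```text
time_s: 11.5
tcp_pos: [1.1443, 0.2763, 0.3315]
eef_rot: [-93.9, 55.6, 26.6]
contact_force: [-0.0, 0.2, 0.7]
gripper_width: 0.0543
11.5 tcp [1.1443, 0.2763, 0.3315] rot [-93.9, 55.6, 26.6] F [-0.0, 0.2, 0.7] w 0.0543 j [22.1, 56.5, 71.7, -2.7, -70.9, -81.5]
```

```bash
python3 -m handwheel '[[[0.9,0.35,0.4,0],[-0.8,-0.3,0,0.3],[-0.95,-0.4,0,0],[-0.95,-0.4,0,0],[-0.95,-0.4,0,0],[-0.95,-0.4,0,0],[-0.95,-0.4,0,0],[-0.95,-0.4,0,0]]]'; python3 -m handwheel '[[[-1,-0.2,0,0],[-1,-0.2,0,0],[-1,-0.1,0,0],[-1,-0.1,0,0],[-1,-0.1,-0.2,0],[-1,-0.1,-0.2,0],[-0.5,0,0,0]]]';python3 -c "
from h import *
s=st()"
```

```text
time_s: 12.3
tcp_pos: [0.889, 0.1998, 0.3298]
eef_rot: [-93.7, 53.4, 29.0]
contact_force: [0.2, 0.2, 0.1]
gripper_width: 0.0535
time_s: 13.0
tcp_pos: [0.6139, 0.1725, 0.3367]
eef_rot: [-92.8, 51.2, 30.2]
contact_force: [-0.4, 0.5, 0.9]
gripper_width: 0.0537
13.0 tcp [0.6139, 0.1725, 0.3367] rot [-92.8, 51.2, 30.2] F [-0.4, 0.5, 0.9] w 0.0537 j [35.0, -6.5, -29.9, 6.4, -28.0, -96.6]
```

```bash
python3 -m handwheel '[[[-0.28,-0.78,-0.5,0],[-0.28,-0.78,-0.7,0],[-0.28,-0.7,-0.8,0],[0,0,-0.8,0],[0,0,-0.6,0]]]';python3 -c "
from h import *
s=st()"
```

```text
time_s: 13.5
tcp_pos: [0.576, 0.0872, 0.2181]
eef_rot: [-92.7, 48.9, 30.9]
contact_force: [0.7, 0.1, 0.0]
gripper_width: 0.0543
13.5 tcp [0.576, 0.0872, 0.2181] rot [-92.7, 48.9, 30.9] F [0.7, 0.1, 0.0] w 0.0543 j [24.1, -4.4, -37.3, -15.7, -16.8, -67.1]
```

```bash
python3 -m handwheel '[[[0.05,-0.1,-0.6,0],[0.05,-0.1,-0.6,0],[0,-0.05,-0.6,0],[0,0,-0.4,0],[0,0,0,0]]]';python3 - <<'E'
from h import *
from scipy.spatial.transform import Rotation as Ro
s=st();R=Ro.from_euler('xyz',s['eef_rot'],degrees=True).as_matrix();print(np.round(R,3))
snap('wrist','w4.png');snap('side','s4.png',(180,80,340,230),4)
E
```

```text
time_s: 14.0
tcp_pos: [0.5818, 0.0838, 0.1377]
eef_rot: [-92.7, 47.6, 31.1]
contact_force: [0.0, -1.8, 0.6]
gripper_width: 0.0539
14.0 tcp [0.5818, 0.0838, 0.1377] rot [-92.7, 47.6, 31.1] F [0.0, -1.8, 0.6] w 0.0539 j [15.2, 4.3, -32.5, -42.5, -15.9, -34.0]
[[ 0.577 -0.607 -0.547]
 [ 0.348 -0.422  0.837]
 [-0.739 -0.673 -0.032]]
```

View pics/w4.png

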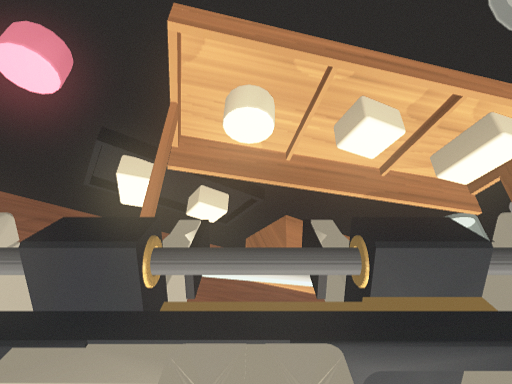

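View pics/s4.png

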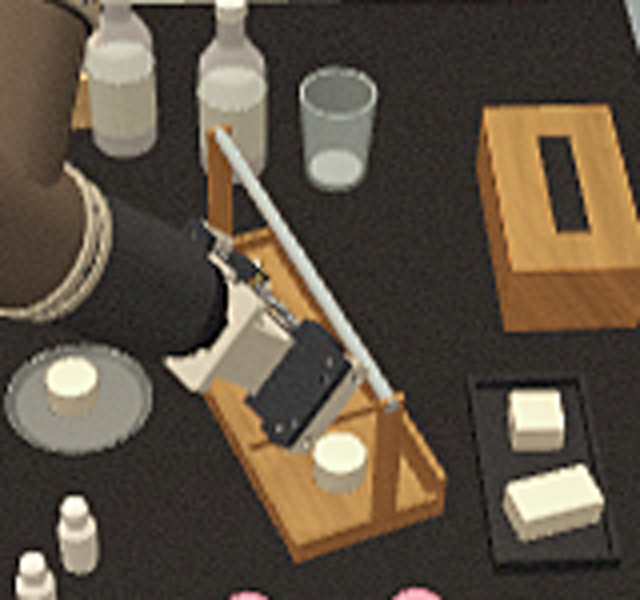

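```bash
python3 -m handwheel '[[[0.03,-0.07,-0.4,-0.5],[0,0,-0.4,-0.5],[0,0,-0.4,0],[0,0,-0.4,0],[0,0,0,0]]]';python3 - <<'E'
from h import *
from scipy.spatial.transform import Rotation as Ro
s=st();R=Ro.from_euler('xyz',s['eef_rot'],degrees=True).as_matrix();print(np.round(R,3))
g=np.array(s['tcp_pos'])-.0188*R[:,0];th=np.radians(21);d=g[:2]-[.6025,.086];print('off',d@[np.cos(th),np.sin(th)],'lat',d@R[:2,2],'tilt',90-s['eef_rot'][1])
E
```

```text
time_s: 14.6
tcp_pos: [0.5873, 0.086, 0.0865]
eef_rot: [-93.1, 46.4, 26.1]
contact_force: [0.2, -1.6, 0.1]
gripper_width: 0.0538
14.6 tcp [0.5873, 0.086, 0.0865] rot [-93.1, 46.4, 26.1] F [0.2, -1.6, 0.1] w 0.0538 j [11.1, 9.9, -31.5, -59.9, -11.9, -16.6]
[[ 0.619 -0.626 -0.474]
 [ 0.303 -0.366  0.88 ]
 [-0.725 -0.688 -0.037]]
off -0.02711552330479826 lat 0.007711882037762848 tilt 43.5681542982086
```

```bash
python3 -m handwheel '[[[0,-0.2,-0.3,0],[0,-0.04,-0.4,0],[-0.03,-0.04,-0.4,0],[-0.03,-0.02,-0.3,0],[0,0,0,0]]]';python3 - <<'E'
from h import *
from scipy.spatial.transform import Rotation as Ro
s=st();R=Ro.from_euler('xyz',s['eef_rot'],degrees=True).as_matrix();print(np.round(R,3))
g=np.array(s['tcp_pos'])-.0188*R[:,0];th=np.radians(21);d=g[:2]-[.6025,.086];print('off',d@[np.cos(th),np.sin(th)],'lat',d@R[:2,2],'tilt',90-s['eef_rot'][1])
snap('side','s5.png',(220,120,320,220),6);snap('scene','c5.png',(220,160,320,260),6)
E
```

```text
time_s: 15.1
tcp_pos: [0.587, 0.0735, 0.0388]
eef_rot: [-93.5, 45.9, 26.0]
contact_force: [-0.1, -0.7, 0.2]
gripper_width: 0.0542
15.1 tcp [0.587, 0.0735, 0.0388] rot [-93.5, 45.9, 26.0] F [-0.1, -0.7, 0.2] w 0.0542 j [-2.0, 16.3, -30.1, -81.1, -19.3, 14.9]
[[ 0.626 -0.618 -0.476]
 [ 0.305 -0.368  0.878]
 [-0.718 -0.695 -0.042]]
off -0.031974682356589554 lat -0.0030718465029283084 tilt 44.12022551948572
```

View pics/s5.png

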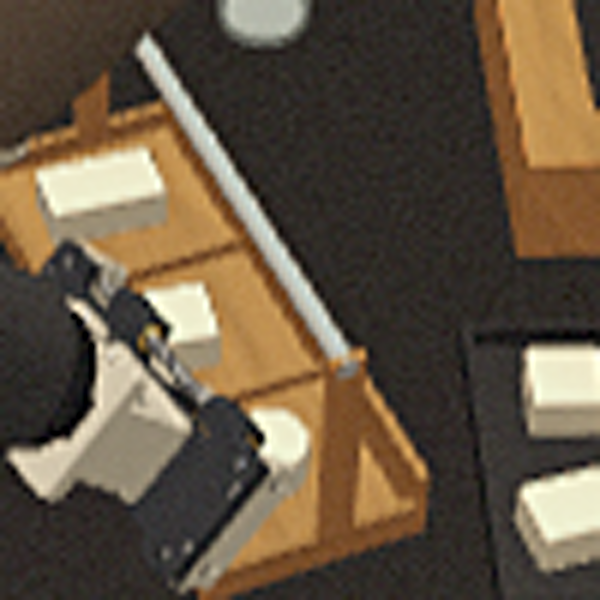

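View pics/c5.png

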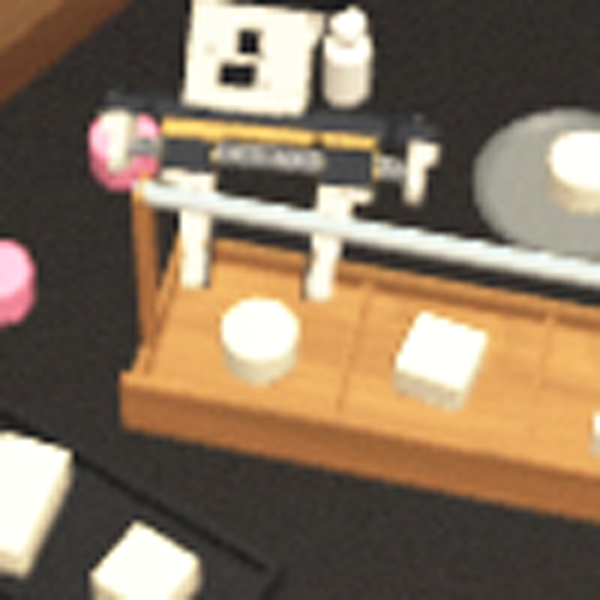

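```bash
python3 -m handwheel '[[[-0.03,0.07,-0.15,0],[0,0,-0.15,0],[0,0,-0.1,0],[0,0,0,0]]]';cat > g.py <<'E'
from h import *
from scipy.spatial.transform import Rotation as Ro
s=st();R=Ro.from_euler('xyz',s['eef_rot'],degrees=True).as_matrix()
g=np.array(s['tcp_pos'])-.0188*R[:,0];th=np.radians(21);d=g[:2]-[.6025,.086];print('off',d@[np.cos(th),np.sin(th)],'lat',d@R[:2,2],'tilt',90-s['eef_rot'][1],'jaw',R[:,2])
E
python3 g.py
```

```text
time_s: 15.6
tcp_pos: [0.5875, 0.0784, 0.0302]
eef_rot: [-94.0, 45.5, 26.0]
contact_force: [-0.1, -1.1, 0.3]
gripper_width: 0.0539
15.6 tcp [0.5875, 0.0784, 0.0302] rot [-94.0, 45.5, 26.0] F [-0.1, -1.1, 0.3] w 0.0539 j [-3.9, 17.7, -30.3, -85.8, -20.5, 21.7]
off -0.029878572428924444 lat 0.0012579557562972534 tilt 44.538397502499244 jaw [-0.48131503  0.87521441 -0.04832781]
```

```bash
python3 -m handwheel '[[[0,-0.02,-0.15,0],[0.15,0.06,-0.08,0],[0.15,0.06,-0.06,0],[0.15,0.06,-0.05,0],[0,0,0,0]]]';python3 g.py
```

```text
time_s: 16.1
tcp_pos: [0.6084, 0.0869, 0.0209]
eef_rot: [-94.2, 45.2, 26.0]
contact_force: [-0.6, -0.0, -1.2]
gripper_width: 0.0541
16.1 tcp [0.6084, 0.0869, 0.0209] rot [-94.2, 45.2, 26.0] F [-0.6, -0.0, -1.2] w 0.0541 j [-3.7, 20.2, -28.4, -88.3, -20.5, 24.4]
off -0.00737180524788578 lat -0.0014035200725659692 tilt 44.80617336704753 jaw [-0.48392248  0.87359656 -0.05145963]
```

```bash
python3 -m handwheel '[[[0,0,0,0],[0,0,0,0],[0,0,0,0],[0,0,0,0],[0,0,0,0]]]' 36 25;python3 g.py; python3 -c "
from h import *
snap('side','s6.png',(220,120,320,220),6);snap('scene','c6.png',(220,160,320,260),6)"
```

```text
time_s: 16.6
tcp_pos: [0.6081, 0.0871, 0.0209]
eef_rot: [-94.2, 45.2, 26.1]
contact_force: [-0.1, -0.4, -0.5]
gripper_width: 0.0436
16.6 tcp [0.6081, 0.0871, 0.0209] rot [-94.2, 45.2, 26.1] F [-0.1, -0.4, -0.5] w 0.0436 j [-3.7, 20.1, -28.4, -88.2, -20.5, 24.3]
off -0.007522613022426252 lat -0.0010464334292559015 tilt 44.78158653212787 jaw [-0.48449904  0.87329036 -0.05123108]
```

View pics/s6.png

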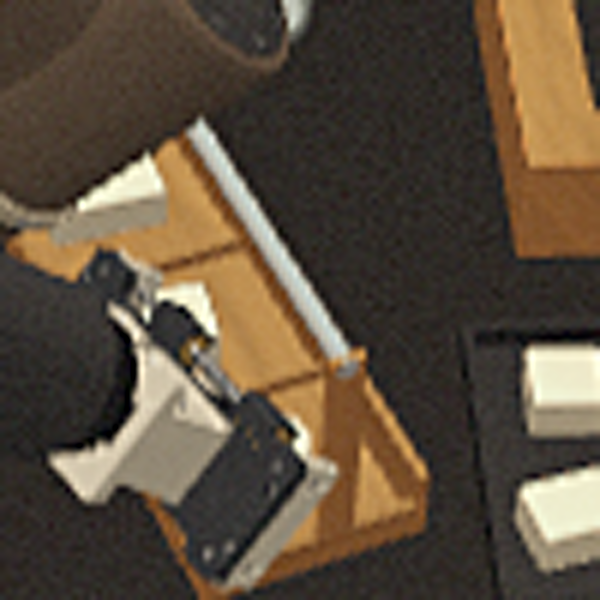

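View pics/c6.png

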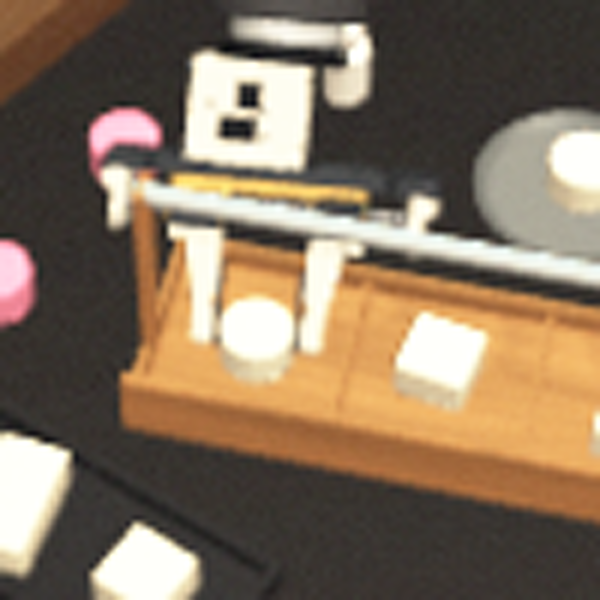

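```bash
python3 -m handwheel '[[[0,0,0.08,0],[-0.05,-0.02,0.15,0],[-0.25,-0.1,0.15,0],[-0.3,-0.11,0.2,0],[-0.3,-0.11,0.3,0]]]' - 30;python3 g.py; python3 -c "
from h import *
snap('side','s7.png',(180,70,320,220),4);snap('scene','c7.png',(200,140,400,280),4)"
```

```text
time_s: 17.2
tcp_pos: [0.5698, 0.0721, 0.0555]
eef_rot: [-94.0, 45.4, 26.1]
contact_force: [0.2, -0.1, -1.0]
gripper_width: 0.0435
17.2 tcp [0.5698, 0.0721, 0.0555] rot [-94.0, 45.4, 26.1] F [0.2, -0.1, -1.0] w 0.0435 j [-1.1, 13.1, -31.8, -78.5, -19.1, 12.0]
off -0.04867190498691702 lat 0.004378324496503884 tilt 44.58334284860935 jaw [-0.48357001  0.8739237  -0.04916714]
```

View pics/s7.png

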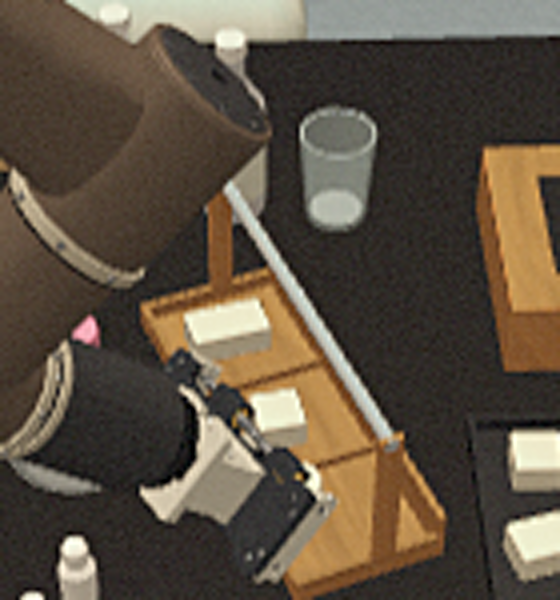

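View pics/c7.png

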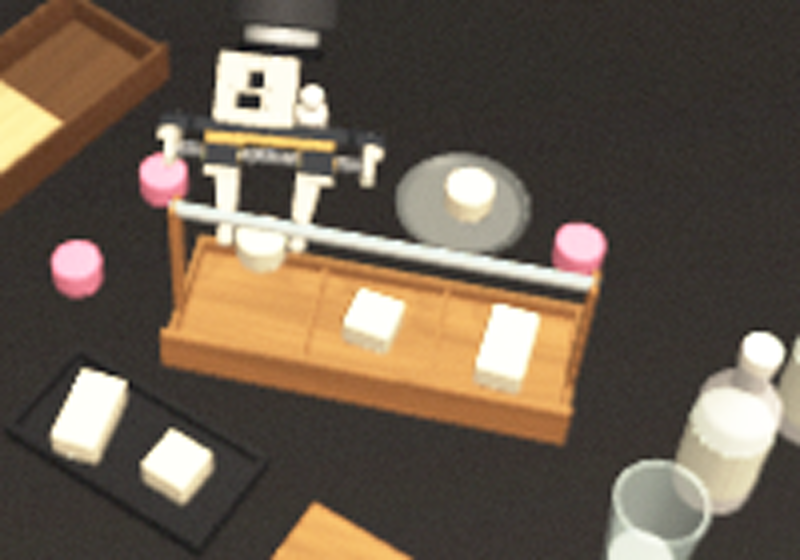

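```bash
cat > p2.py <<'E'
from ik3 import *
q0s[:]=[np.array([-40,18,-30,-88,-20,204.]),np.array([-40,13,-32,-78,-19,190]),np.array([-30,10,-50,-50,-10,140.]),np.array([-30,10,-50,-30,-10,120.])]
for P in[(.447,-.224,.1),(.447,-.224,.023),(.475,-.227,.023)]:
  for h in(-20,-6,5,15,26):
    o=[]
    for t in(30,35,40,44):
        x,c=ik(np.array(P),h,t);o.append(f"{t}:{c:.1f} {np.round(x).astype(int).tolist()}")
    print(P,h,' | '.join(o))
E
python3 p2.py
```

```text
(0.447, -0.224, 0.1) -20 30:122.6 [-3, 0, -58, 24, -9, 51] | 35:278.0 [-15, 0, -44, -56, 0, 142] | 40:107.4 [-18, 0, -43, -67, 0, 155] | 44:25.8 [-19, 0, -43, -70, 0, 160]
(0.447, -0.224, 0.1) -6 30:0.9 [-4, 0, -58, 11, -3, 77] | 35:4.1 [-4, 0, -55, -7, 0, 96] | 40:0.0 [-12, 0, -46, -37, -6, 132] | 44:0.0 [-27, 1, -39, -62, -17, 167]
(0.447, -0.224, 0.1) 5 30:0.0 [-14, 2, -40, -26, -21, 131] | 35:0.0 [-20, 2, -38, -40, -23, 148] | 40:0.0 [-29, 3, -36, -54, -27, 168] | 44:11.8 [-32, 3, -35, -58, -28, 174]
(0.447, -0.224, 0.1) 15 30:0.0 [-21, 5, -34, -34, -32, 153] | 35:0.0 [-28, 5, -32, -45, -34, 167] | 40:11.0 [-32, 6, -32, -50, -35, 174] | 44:72.5 [-32, 5, -32, -51, -35, 174]
(0.447, -0.224, 0.1) 26 30:0.0 [-26, 8, -29, -37, -41, 168] | 35:11.1 [-30, 8, -28, -42, -42, 174] | 40:93.2 [-30, 8, -28, -43, -42, 174] | 44:216.3 [-31, 8, -28, -45, -42, 174]
(0.447, -0.224, 0.023) -20 30:136.0 [-15, 11, -42, -57, 0, 143] | 35:29.8 [-19, 10, -41, -69, 0, 158] | 40:0.5 [-25, 10, -40, -80, -3, 174] | 44:38.9 [-25, 10, -40, -80, -3, 174]
(0.447, -0.224, 0.023) -6 30:0.0 [-6, 11, -49, -24, 0, 11
[... 883 characters left out ...]
:0.1 [-6, 13, -47, -22, 0, 111] | 35:0.0 [-17, 12, -38, -52, -8, 151] | 40:7.2 [-27, 13, -36, -68, -13, 174] | 44:66.5 [-27, 13, -36, -69, -13, 174]
(0.475, -0.227, 0.023) 5 30:0.0 [-18, 13, -36, -42, -17, 151] | 35:0.0 [-27, 14, -33, -57, -21, 172] | 40:38.6 [-28, 14, -33, -59, -21, 174] | 44:134.7 [-28, 14, -33, -60, -21, 174]
(0.475, -0.227, 0.023) 15 30:0.0 [-24, 15, -31, -45, -26, 166] | 35:13.3 [-27, 15, -31, -51, -28, 174] | 40:105.4 [-28, 15, -31, -52, -28, 174] | 44:242.1 [-28, 15, -31, -53, -28, 174]
(0.475, -0.227, 0.023) 26 30:6.7 [-25, 17, -28, -42, -33, 174] | 35:81.8 [-26, 17, -28, -43, -34, 174] | 40:240.2 [-27, 17, -28, -45, -34, 174] | 44:426.5 [-27, 17, -28, -46, -34, 174]
```

```bash
cat > p3.py <<'E'
from ik3 import *
q0s[:]=[np.array([-40,18,-30,-88,-20,24.]),np.array([-40,13,-32,-78,-19,10]),np.array([-30,10,-50,-50,-10,-40.]),np.array([-30,10,-50,-30,-10,-60.])]
for P in[(.447,-.224,.1),(.447,-.224,.023),(.475,-.227,.023)]:
  for h in(-20,-6,5,15,26):
    o=[]
    for t in(36,40,44):
        x,c=ik(np.array(P),h,t,-1);o.append(f"{t}:{c:.1f} {np.round(x).astype(int).tolist()}")
    print(P,h,' | '.join(o))
E
python3 p3.py
```

```text
(0.447, -0.224, 0.1) -20 36:239.0 [-16, 0, -44, -59, 0, -34] | 40:107.4 [-18, 0, -43, -67, 0, -25] | 44:25.8 [-19, 0, -43, -70, 0, -20]
(0.447, -0.224, 0.1) -6 36:3.1 [-5, 0, -54, -12, 0, -79] | 40:0.0 [-12, 0, -46, -37, -6, -48] | 44:0.0 [-27, 1, -39, -62, -17, -13]
(0.447, -0.224, 0.1) 5 36:0.0 [-22, 2, -37, -42, -23, -28] | 40:0.0 [-29, 3, -36, -54, -27, -12] | 44:0.0 [-37, 4, -35, -64, -31, 3]
(0.447, -0.224, 0.1) 15 36:0.0 [-29, 5, -32, -47, -34, -10] | 40:0.0 [-35, 6, -31, -54, -37, 1] | 44:0.0 [-41, 8, -31, -61, -41, 11]
(0.447, -0.224, 0.1) 26 36:0.0 [-34, 9, -27, -47, -44, 2] | 40:0.0 [-39, 10, -27, -53, -47, 10] | 44:0.0 [-43, 12, -27, -58, -50, 18]
(0.447, -0.224, 0.023) -20 36:17.3 [-19, 10, -41, -70, 0, -20] | 40:0.0 [-30, 10, -40, -87, -7, 5] | 44:0.0 [-51, 14, -45, -111, -22, 46]
(0.447, -0.224, 0.023) -6 36:0.0 [-24, 11, -39, -61, -12, -15] | 40:0.0 [-36, 12, -38, -78, -19, 11] | 44:0.0 [-47, 14, -39, -90, -27, 31]
(0.447, -0.224, 0.023) 5 36:0.0 [-31, 13, -35, -61, -23, 0] | 40:0.0 [-39, 14, -35, -71, -28, 16] | 44:0.0 [-47, 16, -36, -79, -34, 30]
(0.447, -0.224, 0.0
[... 245 characters left out ...]
, -47, 32]
(0.475, -0.227, 0.023) -20 36:26.7 [-19, 12, -38, -72, 0, -19] | 40:0.0 [-22, 12, -38, -78, -2, -10] | 44:0.0 [-47, 15, -43, -113, -20, 44]
(0.475, -0.227, 0.023) -6 36:0.0 [-20, 13, -37, -58, -10, -21] | 40:0.0 [-32, 13, -35, -76, -17, 6] | 44:0.0 [-43, 15, -37, -90, -25, 28]
(0.475, -0.227, 0.023) 5 36:0.0 [-28, 14, -33, -60, -22, -4] | 40:0.0 [-36, 15, -33, -71, -27, 12] | 44:0.0 [-43, 17, -33, -80, -32, 27]
(0.475, -0.227, 0.023) 15 36:0.0 [-32, 16, -30, -58, -31, 5] | 40:0.0 [-38, 18, -30, -66, -34, 17] | 44:0.0 [-44, 20, -30, -72, -39, 27]
(0.475, -0.227, 0.023) 26 36:0.0 [-35, 19, -26, -55, -39, 13] | 40:0.0 [-39, 20, -26, -60, -42, 21] | 44:0.0 [-44, 22, -26, -65, -46, 29]
```

```bash
python3 -m handwheel '[[[-0.2,-0.08,0.5,0],[-0.2,-0.1,0.6,0],[-0.2,-0.1,0.6,0],[-0.2,-0.1,0.6,0],[-0.2,-0.3,0.5,-0.4],[-0.2,-0.5,0.3,-0.6],[-0.2,-0.6,0,-0.6],[-0.2,-0.6,0,-0.6]]]';python3 g.py
```

```text
time_s: 18.1
tcp_pos: [0.5111, -0.0287, 0.148]
eef_rot: [-93.6, 45.9, 17.4]
contact_force: [-0.7, -0.1, -0.6]
gripper_width: 0.0438
18.1 tcp [0.5111, -0.0287, 0.148] rot [-93.6, 45.9, 17.4] F [-0.7, -0.1, -0.6] w 0.0438 j [16.0, -5.7, -49.5, -24.2, -2.3, -61.2]
off -0.13947425631562765 lat -0.07595026131416227 tilt 44.07367380948153 jaw [-0.3409761   0.93906936 -0.0434055 ]
```

```bash
python3 -m handwheel '[[[-0.15,-0.6,0,0],[-0.15,-0.6,0,0],[-0.15,-0.6,0,-0.4],[-0.15,-0.6,0,-0.6],[-0.15,-0.6,0,-0.6],[-0.15,-0.6,0,-0.4],[-0.15,-0.4,0,0],[0,0,0,0]]]';python3 g.py; python3 -c "
from h import *
snap('side','s8.png',(120,180,340,345),3);snap('scene','c8.png',(130,100,330,250),4)"
```

```text
time_s: 18.9
tcp_pos: [0.4637, -0.1818, 0.1394]
eef_rot: [-94.1, 47.3, 5.7]
contact_force: [0.7, -0.7, -0.2]
gripper_width: 0.0433
18.9 tcp [0.4637, -0.1818, 0.1394] rot [-94.1, 47.3, 5.7] F [0.7, -0.7, -0.2] w 0.0433 j [-19.2, -3.2, -38.0, -48.4, -22.4, -20.9]
off -0.23787461471872776 lat -0.24284169868401367 tilt 42.706673031591876 jaw [-0.15071146  0.98741453 -0.0479438 ]
```

View pics/s8.png

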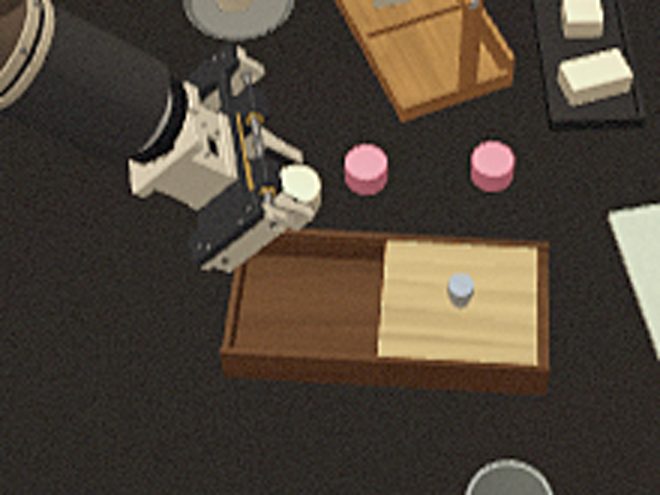

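View pics/c8.png

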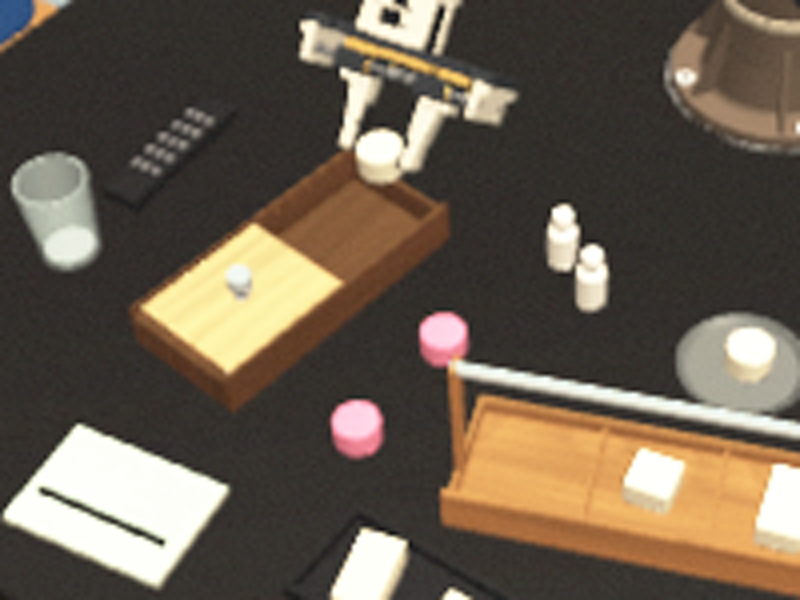

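```bash
python3 - <<'E'
from h import *
sc=vision.get_calibration('scene');sd=vision.get_calibration('side')
print(tri(sd,(220,241),sc,(225.2,136.5)))
E
python3 -m handwheel '[[[-0.08,-0.4,-0.2,0],[-0.08,-0.4,-0.3,0],[-0.08,-0.2,-0.4,0],[-0.03,0,-0.4,0],[0,0,-0.3,0],[0,0,0,0]]]';python3 g.py
```

```text
(array([ 0.46068185, -0.17992268,  0.15089444]), np.float64(0.0060908739292081645))
time_s: 19.6
tcp_pos: [0.4546, -0.2141, 0.0731]
eef_rot: [-93.9, 47.3, 6.4]
contact_force: [-0.1, 0.1, -0.0]
gripper_width: 0.0432
19.6 tcp [0.4546, -0.2141, 0.0731] rot [-93.9, 47.3, 6.4] F [-0.1, 0.1, -0.0] w 0.0432 j [-36.3, 8.0, -34.8, -66.3, -30.2, 11.2]
off -0.2580133185788072 lat -0.27130084901202245 tilt 42.67771202579272 jaw [-0.16160081  0.98575237 -0.04666307]
```

```bash
python3 -m handwheel '[[[-0.06,-0.2,-0.3,0],[-0.04,-0.1,-0.3,0],[0,-0.05,-0.3,0],[0,0,-0.2,0],[0,0,0,0]]]';python3 g.py; python3 -c "
from h import *
snap('side','s9.png',(120,180,340,345),3);snap('scene','c9.png',(130,100,330,250),4)"
```

```text
time_s: 20.1
tcp_pos: [0.4518, -0.2241, 0.0294]
eef_rot: [-94.0, 47.4, 6.8]
contact_force: [0.5, 0.1, -1.1]
gripper_width: 0.0436
20.1 tcp [0.4518, -0.2241, 0.0294] rot [-94.0, 47.4, 6.8] F [0.5, 0.1, -1.1] w 0.0436 j [-42.7, 15.0, -34.3, -74.1, -32.3, 26.1]
off -0.26412892101883434 lat -0.27909289477035176 tilt 42.55048512171358 jaw [-0.16929079  0.98443636 -0.04717723]
```

View pics/s9.png

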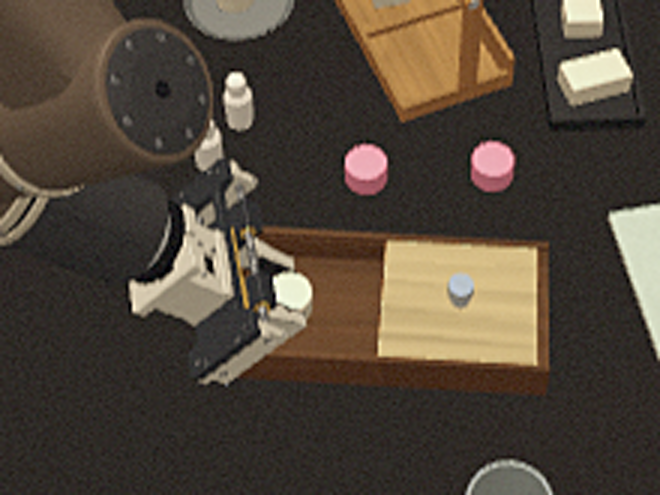

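View pics/c9.png

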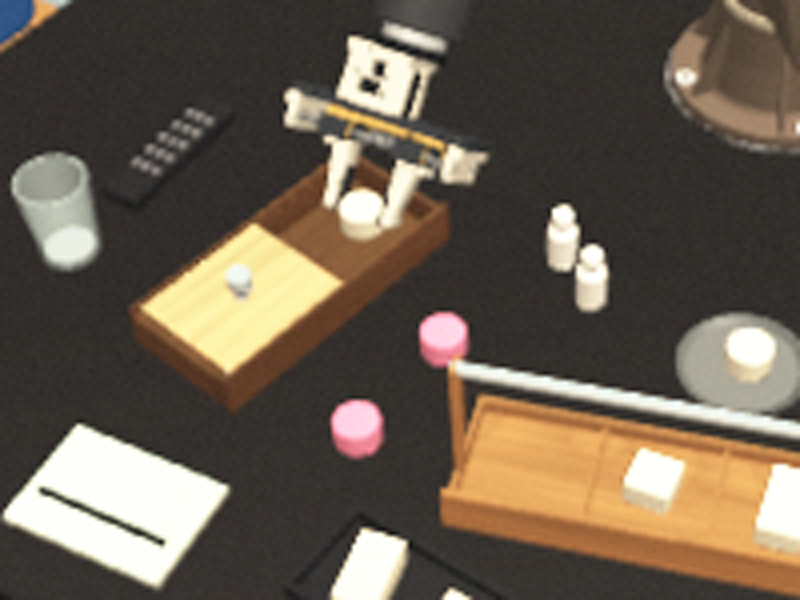

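```bash
python3 -m handwheel '[[[0,0,0,-1],[0,0,0,-1],[0,0,-0.1,0],[0,0,-0.06,0],[0,0,0,0]]]';python3 g.py
```

```text
time_s: 20.7
tcp_pos: [0.4543, -0.2231, 0.0286]
eef_rot: [-94.5, 47.1, -3.6]
contact_force: [-0.1, -0.2, -0.6]
gripper_width: 0.0434
20.7 tcp [0.4543, -0.2231, 0.0286] rot [-94.5, 47.1, -3.6] F [-0.1, -0.2, -0.6] w 0.0434 j [-41.7, 13.2, -37.3, -83.0, -25.0, 26.6]
off -0.260749341243579 lat -0.30878064195884286 tilt 42.91624461747699 jaw [ 0.00561615  0.99856642 -0.05323128]
```

```bash
python3 -m handwheel '[[[0,0,-0.12,0],[0,0,-0.1,0],[0,0,-0.05,0],[0,0,0,0]]]';python3 g.py
```

```text
time_s: 21.1
tcp_pos: [0.4561, -0.2236, 0.0212]
eef_rot: [-94.7, 46.8, -3.5]
contact_force: [-0.1, 0.6, -0.2]
gripper_width: 0.0434
21.1 tcp [0.4561, -0.2236, 0.0212] rot [-94.7, 46.8, -3.5] F [-0.1, 0.6, -0.2] w 0.0434 j [-43.7, 14.8, -37.4, -86.0, -26.3, 31.8]
off -0.25929886025760657 lat -0.3086655363608922 tilt 43.24992255654257 jaw [ 0.00214831  0.99843704 -0.05584669]
```

```bash
python3 -m handwheel '[[[0,0,-0.05,0],[0,0,-0.05,0]]]';python3 g.py;python3 -m handwheel '[[[0,0,-0.04,0],[0,0,-0.04,0]]]';python3 g.py
```

```text
time_s: 21.3
tcp_pos: [0.4579, -0.2243, 0.0205]
eef_rot: [-94.8, 46.4, -3.5]
contact_force: [-13.3, 2.5, 29.3]
gripper_width: 0.0435
21.3 tcp [0.4579, -0.2243, 0.0205] rot [-94.8, 46.4, -3.5] F [-13.3, 2.5, 29.3] w 0.0435 j [-44.5, 15.3, -37.4, -87.0, -26.9, 33.6]
off -0.2579839997058709 lat -0.3089943861126914 tilt 43.61665597585121 jaw [ 3.21726715e-04  9.98317110e-01 -5.79900371e-02]
time_s: 21.5
tcp_pos: [0.4597, -0.2246, 0.0207]
eef_rot: [-94.9, 46.0, -3.5]
contact_force: [-6.7, 0.6, 15.6]
gripper_width: 0.0434
21.5 tcp [0.4597, -0.2246, 0.0207] rot [-94.9, 46.0, -3.5] F [-6.7, 0.6, 15.6] w 0.0434 j [-45.1, 15.6, -37.4, -87.8, -27.5, 35.0]
off -0.25651314541444 lat -0.3090826137611553 tilt 44.00705114766868 jaw [-0.00138254  0.99821979 -0.05962663]
```

```bash
python3 -m handwheel '[[[0,0,0.03,0],[0,0,0,0],[0,0,0,0],[0,0,0,0]]]' 52;python3 g.py; python3 -c "
from h import *
snap('side','s10.png',(180,220,320,330),5);snap('scene','c10.png',(130,100,330,250),4)"
```

```text
time_s: 21.9
tcp_pos: [0.4602, -0.2254, 0.0229]
eef_rot: [-95.0, 45.9, -3.5]
contact_force: [0.3, 0.0, -0.2]
gripper_width: 0.0518
21.9 tcp [0.4602, -0.2254, 0.0229] rot [-95.0, 45.9, -3.5] F [0.3, 0.0, -0.2] w 0.0518 j [-44.9, 15.3, -37.3, -87.4, -27.4, 34.4]
off -0.2563221934698898 lat -0.3097528772157374 tilt 44.08111861629611 jaw [-0.00185881  0.99812898 -0.06111532]
```

View pics/s10.png

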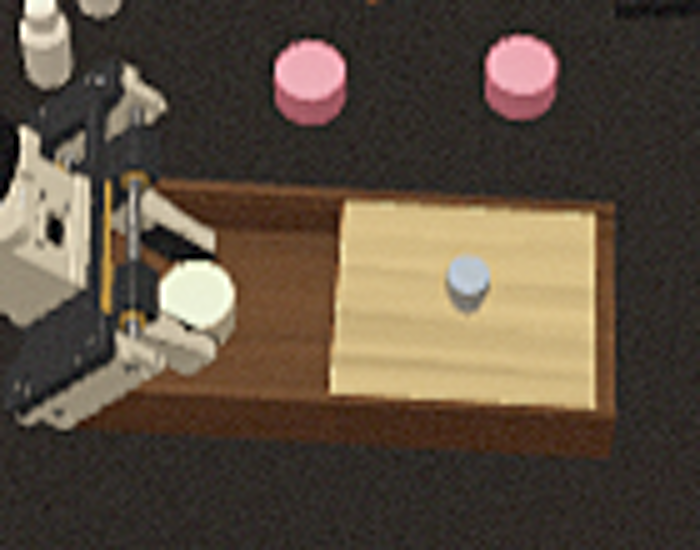

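View pics/c10.png

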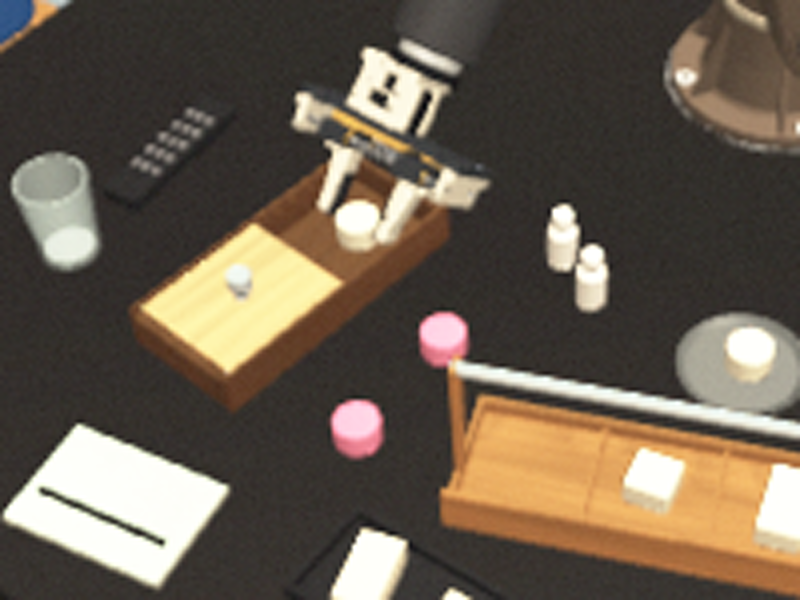

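```bash
python3 -m handwheel '[[[0,-0.04,0,0],[0,-0.03,0,0],[0,0,0,0]]]' 58;python3 -m handwheel '[[[0,0,0.15,0],[0,0,0.4,0],[0,0,0.7,0],[0,0,0.8,0],[-0.2,0,0.8,0]]]';python3 g.py; python3 -c "
from h import *
snap('side','s11.png',(180,220,320,330),5);snap('scene','c11.png',(130,100,330,250),4)"
```

```text
time_s: 22.3
tcp_pos: [0.4601, -0.2282, 0.0224]
eef_rot: [-95.0, 46.0, -3.5]
contact_force: [0.3, -0.7, 0.8]
gripper_width: 0.058
time_s: 22.8
tcp_pos: [0.4503, -0.2284, 0.1151]
eef_rot: [-94.4, 46.6, -3.3]
contact_force: [-2.2, -0.6, -0.8]
gripper_width: 0.0579
22.8 tcp [0.4503, -0.2284, 0.1151] rot [-94.4, 46.6, -3.3] F [-2.2, -0.6, -0.8] w 0.0579 j [-26.0, -0.2, -38.3, -55.7, -18.8, -14.5]
off -0.26653128015395255 lat -0.3136071878578207 tilt 43.40044325273639 jaw [ 0.00205592  0.99863462 -0.05219827]
```

View pics/s11.png

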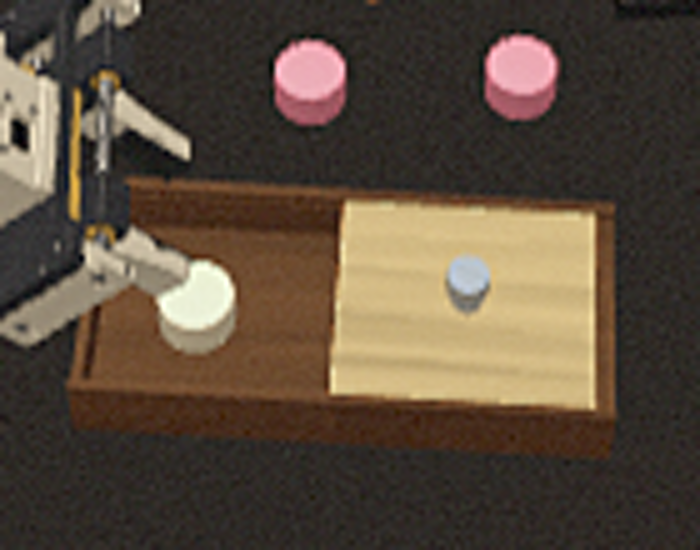

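View pics/c11.png

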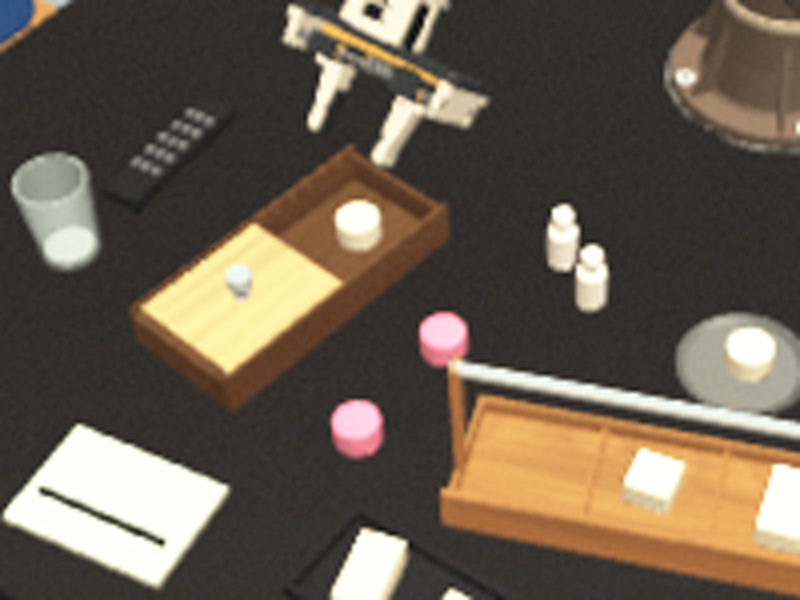

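```bash
python3 - <<'E'
from path import *
from h import *
sc=vision.get_calibration('scene');sd=vision.get_calibration('side')
print(tri(sd,(219.6,278.8),sc,(130+358/4,100+216/4)),'knob',tri(sd,(180+468/5,220+271/5),sc,(130+238/4,100+270/4)))
for h in(-4,2,8):
    run([((.45,-.228,.12),h,43.4),((.55,-.235,.12),h,43.4),((.61,-.242,.12),h,43.4),((.61,-.242,.08),h,43.4),((.61,-.242,.056),h,43.4),((.55,-.235,.056),h,43.4),((.5,-.23,.056),h,43.4),((.47,-.228,.056),h,43.4)],np.array([-26,0,-38,-55,-19,-14.]))
E
```

```text
(array([ 0.45473315, -0.22385848,  0.03162571]), np.float64(0.00487568799606353)) knob (array([ 0.60313081, -0.24273993,  0.07410213]), np.float64(0.0035922933958531336))
(0.45, -0.228, 0.12) -4 43.4 [-24.  -1. -39. -53. -17. -24.] 0.0
(0.55, -0.235, 0.12) -4 43.4 [-15.   7. -33. -46. -11. -36.] 0.0
(0.61, -0.242, 0.12) -4 43.4 [-12.  11. -29. -40.  -8. -44.] 0.0
(0.61, -0.242, 0.08) -4 43.4 [-18.  15. -26. -56. -11. -24.] 0.0
(0.61, -0.242, 0.056) -4 43.4 [-22.  18. -25. -66. -13. -12.] 0.0
(0.55, -0.235, 0.056) -4 43.4 [-27.  14. -29. -72. -17.  -2.] 0.0
(0.5, -0.23, 0.056) -4 43.4 [-32.  11. -34. -75. -20.   6.] 0.0
(0.47, -0.228, 0.056) -4 43.4 [-36.  10. -36. -76. -22.   9.] 0.0
(0.45, -0.228, 0.12) 2 43.4 [-31.   1. -36. -57. -27. -10.] 0.0
(0.55, -0.235, 0.12) 2 43.4 [-23.   8. -29. -54. -21. -20.] 0.0
(0.61, -0.242, 0.12) 2 43.4 [-19.  12. -24. -50. -19. -26.] 0.0
(0.61, -0.242, 0.08) 2 43.4 [-23.  16. -23. -60. -19. -13.] 0.0
(0.61, -0.242, 0.056) 2 43.4 [-25.  19. -23. -66. -20.  -5.] 0.0
(0.55, -0.235, 0.056) 2 43.4 [-30.  15. -28. -70. -23.   3.] 0.0
(0.5, -0.23, 0.056) 2 43.4 [-35.  13. -32. -72. -26.   9.] 0.0
(0.47, -0.228, 0.056) 2 43.4 [-38.  11. -34. -73. -28.  12.] 0.0
(0.45, -0.228, 0.12) 8 43.4 [-36.   3. -33. -58. -34.  -2.] 0.0
(0.55, -0.235, 0.12) 8 43.4 [-27.   9. -26. -56. -29. -10.] 0.0
(0.61, -0.242, 0.12) 8 43.4 [-24.  13. -21. -53. -27. -16.] 0.0
(0.61, -0.242, 0.08) 8 43.4 [-26.  17. -21. -61. -26.  -6.] 0.0
(0.61, -0.242, 0.056) 8 43.4 [-28.  20. -21. -65. -26.   0.] 0.0
(0.55, -0.235, 0.056) 8 43.4 [-32.  17. -26. -68. -29.   7.] 0.0
(0.5, -0.23, 0.056) 8 43.4 [-37.  14. -30. -70. -31.  12.] 0.0
(0.47, -0.228, 0.056) 8 43.4 [-40.  13. -32. -70. -33.  15.] 0.0
```

```bash
python3 -m handwheel '[[[0.5,-0.04,0,0],[0.6,-0.05,0,0],[0.6,-0.05,0,0],[0.6,-0.05,0,0],[0.6,-0.05,0,0],[0.6,-0.05,0,0],[0.4,-0.04,-0.2,0],[0,0,0,0]]]';python3 g.py
```

```text
time_s: 23.7
tcp_pos: [0.61, -0.2385, 0.1041]
eef_rot: [-94.6, 46.6, -3.1]
contact_force: [-1.5, 0.4, -0.7]
gripper_width: 0.058
23.7 tcp [0.61, -0.2385, 0.1041] rot [-94.6, 46.6, -3.1] F [-1.5, 0.4, -0.7] w 0.058 j [-14.7, 12.7, -27.3, -48.0, -10.7, -29.4]
off -0.12110419248454787 lat -0.32330146088245587 tilt 43.41897909295022 jaw [-0.00513932  0.99843602 -0.05566954]
```

```bash
python3 -m handwheel '[[[0,-0.05,-0.3,0],[0,-0.03,-0.35,0],[0,0,-0.3,0],[0,0,-0.15,0],[0,0,0,0]]]';python3 g.py;python3 -c "
from h import *
snap('side','s12.png',(180,220,320,330),5);snap('scene','c12.png',(130,100,330,250),4)"
```

```text
time_s: 24.2
tcp_pos: [0.6065, -0.241, 0.0546]
eef_rot: [-94.5, 46.9, -3.0]
contact_force: [0.8, 0.1, 0.8]
gripper_width: 0.0581
24.2 tcp [0.6065, -0.241, 0.0546] rot [-94.5, 46.9, -3.0] F [0.8, 0.1, 0.8] w 0.0581 j [-22.0, 17.8, -24.7, -65.2, -14.2, -6.9]
off -0.12523407466803174 lat -0.32582935986753514 tilt 43.11828529125764 jaw [-0.00598838  0.99852737 -0.05391877]
```

View pics/s12.png

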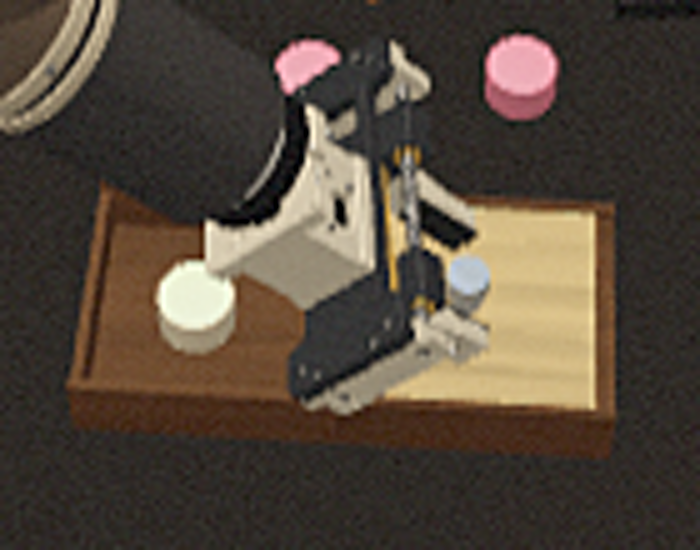

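View pics/c12.png

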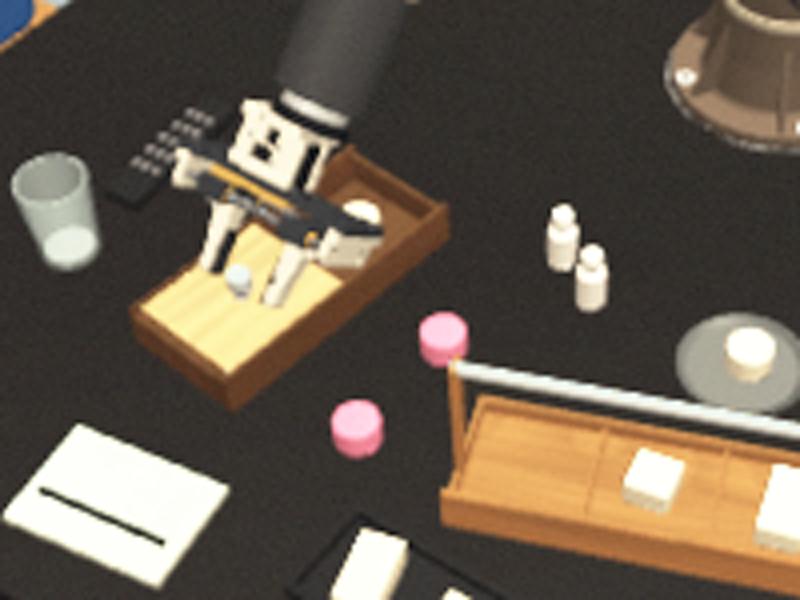

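```bash
python3 -m handwheel '[[[0.08,-0.01,0,0],[0,0,0,0],[0,0,0,0],[0,0,0,0],[0,0,0,0],[0,0,0,0]]]' 15 20;python3 g.py
```

```text
time_s: 24.9
tcp_pos: [0.6107, -0.2426, 0.0578]
eef_rot: [-94.9, 46.7, -3.2]
contact_force: [1.0, -0.2, -3.0]
gripper_width: 0.0238
24.9 tcp [0.6107, -0.2426, 0.0578] rot [-94.9, 46.7, -3.2] F [1.0, -0.2, -3.0] w 0.0238 j [-21.6, 17.7, -24.4, -64.4, -13.8, -7.8]
off -0.12181817239147485 lat -0.32723786706048325 tilt 43.326005002985276 jaw [-0.00615886  0.99825467 -0.05873403]
```

```bash
python3 -m handwheel '[[[-0.3,0.032,0,0],[-0.4,0.043,0,0],[-0.45,0.048,0,0],[-0.45,0.048,0,0]]]';python3 g.py
```

```text
time_s: 25.3
tcp_pos: [0.5478, -0.2354, 0.0578]
eef_rot: [-95.0, 46.6, -3.2]
contact_force: [1.4, -2.6, -4.9]
gripper_width: 0.0239
25.3 tcp [0.5478, -0.2354, 0.0578] rot [-95.0, 46.6, -3.2] F [1.4, -2.6, -4.9] w 0.0239 j [-27.5, 14.0, -29.4, -70.8, -17.4, 3.1]
off -0.17807678486249626 lat -0.3196723694420704 tilt 43.39614498174621 jaw [-0.00687336  0.99821333 -0.05935405]
```

```bash
python3 -m handwheel '[[[-0.45,0.048,0,0],[-0.45,0.048,0,0],[-0.35,0.037,0,0],[-0.2,0.02,0,0]]]';python3 g.py;python3 -m handwheel '[[[-0.15,0.016,0,0],[-0.15,0.016,0,0]]]';python3 g.py
```

```text
time_s: 25.7
tcp_pos: [0.4871, -0.2287, 0.0578]
eef_rot: [-94.9, 46.6, -3.2]
contact_force: [1.8, -0.9, -3.3]
gripper_width: 0.0235
25.7 tcp [0.4871, -0.2287, 0.0578] rot [-94.9, 46.6, -3.2] F [1.8, -0.9, -3.3] w 0.0235 j [-33.7, 10.5, -34.3, -74.4, -21.2, 11.3]
off -0.23228007056442915 lat -0.3127409494008335 tilt 43.41225398521213 jaw [-0.00545889  0.99828451 -0.05829442]
time_s: 25.9
tcp_pos: [0.4745, -0.2273, 0.0578]
eef_rot: [-94.8, 46.6, -3.2]
contact_force: [2.0, -1.1, -3.3]
gripper_width: 0.0236
25.9 tcp [0.4745, -0.2273, 0.0578] rot [-94.8, 46.6, -3.2] F [2.0, -1.1, -3.3] w 0.0236 j [-35.1, 9.8, -35.3, -74.8, -22.1, 12.8]
off -0.2435644349051158 lat -0.311313707070605 tilt 43.41441745071384 jaw [-0.00514691  0.99831751 -0.05775518]
```

```bash
python3 -m handwheel '[[[-0.1,0.01,0,0],[-0.08,0.008,0,0]]]';python3 g.py;python3 -m handwheel '[[[-0.08,0.008,0,0],[-0.08,0.008,0,0]]]';python3 g.py
```

```text
time_s: 26.1
tcp_pos: [0.4701, -0.227, 0.0589]
eef_rot: [-94.7, 46.4, -3.2]
contact_force: [22.5, -1.9, -18.5]
gripper_width: 0.023
26.1 tcp [0.4701, -0.227, 0.0589] rot [-94.7, 46.4, -3.2] F [22.5, -1.9, -18.5] w 0.023 j [-35.9, 9.5, -35.7, -75.2, -22.7, 13.7]
off -0.2475721692010578 lat -0.31114044282502457 tilt 43.6114709179051 jaw [-0.00426728  0.99835971 -0.05709357]
time_s: 26.3
tcp_pos: [0.4687, -0.227, 0.0601]
eef_rot: [-94.6, 46.1, -3.1]
contact_force: [21.1, -1.6, -20.0]
gripper_width: 0.0236
26.3 tcp [0.4687, -0.227, 0.0601] rot [-94.6, 46.1, -3.1] F [21.1, -1.6, -20.0] w 0.0236 j [-36.5, 9.4, -35.8, -75.6, -23.2, 14.4]
off -0.2489406888525515 lat -0.3112867788054086 tilt 43.87011047044561 jaw [-0.00361468  0.99842235 -0.05603337]
```

```bash
python3 -m handwheel '[[[0,0,0,0],[0,0,0,0],[0,0,0,0],[0,0,0,0],[0,0,0.3,0],[0,0,0.7,0],[0,0,0.9,0],[-0.2,0,0.9,0]]]' 56;python3 -m handwheel '[[[-0.2,0.2,0.8,0],[-0.2,0.4,0.5,0],[0,0.5,0,0],[0,0.5,0,0],[0,0,0,0]]]';python3 g.py;python3 -c "
from h import *
snap('side','s13.png',None,1.5);snap('scene','c13.png',None,1.5)"
```

```text
time_s: 27.1
tcp_pos: [0.4588, -0.2276, 0.1377]
eef_rot: [-94.3, 46.9, -3.0]
contact_force: [-1.4, -0.1, -0.7]
gripper_width: 0.0561
time_s: 27.6
tcp_pos: [0.4337, -0.2131, 0.148]
eef_rot: [-94.3, 48.1, -3.1]
contact_force: [0.1, -0.2, -1.0]
gripper_width: 0.0565
27.6 tcp [0.4337, -0.2131, 0.148] rot [-94.3, 48.1, -3.1] F [0.1, -0.2, -1.0] w 0.0565 j [-3.9, -9.3, -55.0, -13.4, -2.4, -71.8]
off -0.2762205693397015 lat -0.2977521748496821 tilt 41.896450365625014 jaw [-0.00147795  0.99877042 -0.04955266]
```

View pics/s13.png

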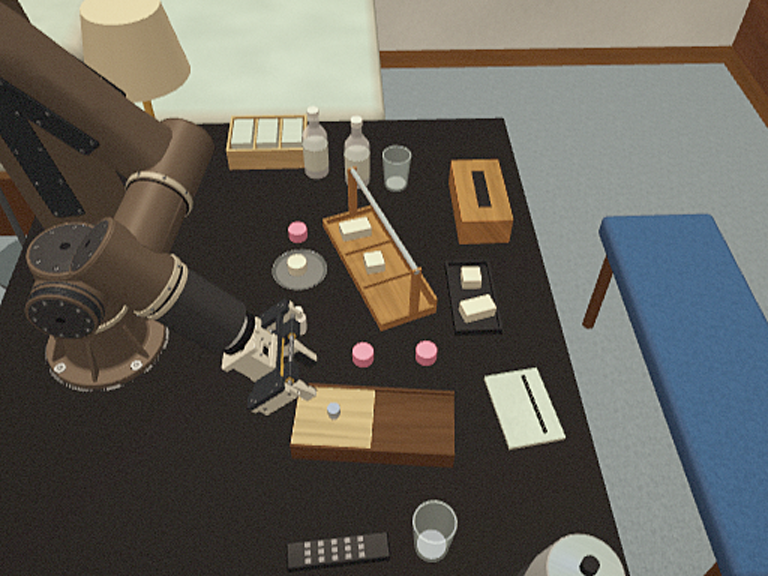

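View pics/c13.png

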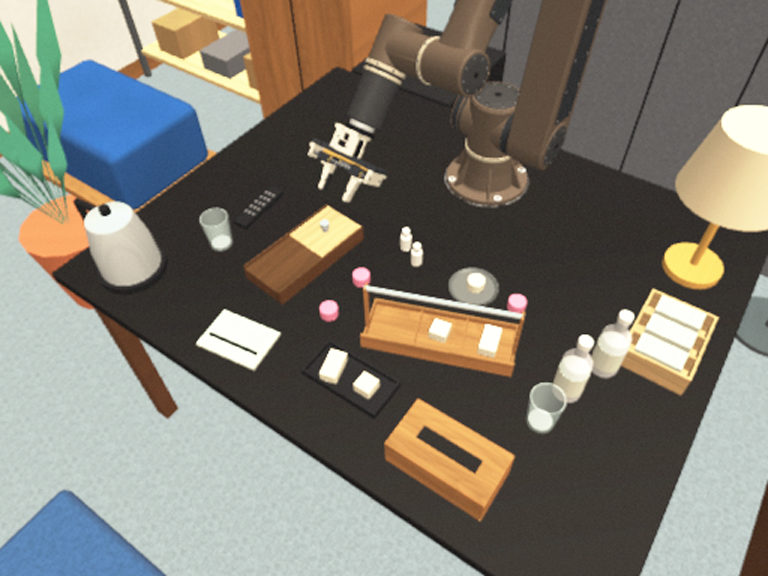

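```bash
python3 - <<'E'
from h import *
snap('side','s14.png',(180,245,320,320),5)
im=cv2.imread('pics/s13.png');a=cv2.imread('pics/side0.png')
sd=vision.get_calibration('side');sc=vision.get_calibration('scene')
print(onz(sd,(333.5/1.5,408.5/1.5),.072),onz(sc,(324.5/1.5,224/1.5),.072),readout.get_state()['qd'])
E
```

```text
[ 0.46597056 -0.22997719  0.072     ] [ 0.4689475 -0.2211092  0.072    ] [-0.81447339  0.60768196  0.77086366 -0.06933633  0.18923363 -0.22026241]
```

View pics/s14.png

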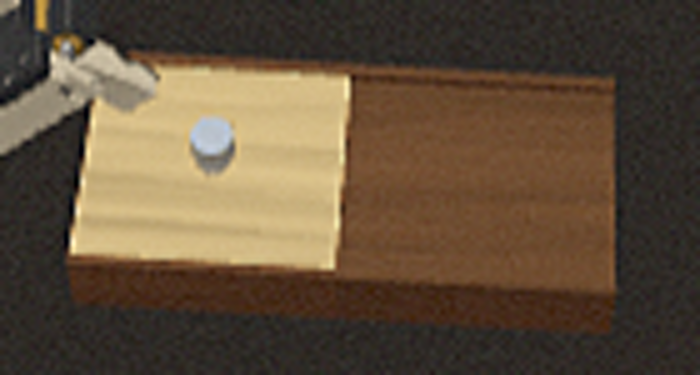

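The knob is back at (0.467, -0.226), directly over the compartment centre, so the lid is at its stop. The gripper is in free air and nothing else has moved.

```bash
python3 -m handwheel '[[[0,0,0,0],[0,0,0,0],[0,0,0,0]]]'; python3 -c "
from plant import close_job
print(close_job())"
```

```text
time_s: 28.05
tcp_pos: [0.436, -0.216, 0.1496]
eef_rot: [-94.3, 48.0, -3.4]
contact_force: [0.3, 0.2, -0.6]
gripper_width: 0.0559
the job is handed in; nothing more can be done
None
```

The round bar is in the box, the lid is shut, and I handed the job in at 28 s. No verdict is reported.

**What I did:** The sample on the saucer was the round disc. I pulled the lid open by its knob to about 138 mm. To lean the tool back I pushed against the arm's reach limit, since the move rows have no tilt command. I then took the round bar from the caddy's -y bin, set it down in the box, let go, and pulled the lid shut against its stop (about 22 N).

**Last checks:**
- **Bar:** it was flat on the floor about 12 mm from the box centre, with its top measured at about 32 mm against the expected 34 mm. That was the last view before the lid went over it.
- **Lid:** the knob measured (0.467, -0.226) after closing, within about 1 mm of its computed shut position. The two single-camera readings differed by about 9 mm across the box, but only 3 mm along the lid's travel.
- **Everything else:** the other bars, the sample and the bystanders looked in place in the final pictures. I judged that by eye and did not measure it. The gripper was in free air with no contact force.

**What differed from plan:** the tilt drifted to 43–45° during the grasp and placing, past the recommended 22–40°. I saw no contact force while reaching into the caddy. The bar met the box floor with about 29 N for a moment.

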